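# Fetch the balance weight from behind the reagents

### The job

The brass weight stands at the back of the white shelf board, hemmed in by the amber jar, the white bottle and the stoppered flask. First stand all three of these upright in the steel tray, then take the weight out and set it in the middle of the balance's pan; only then put the jar, the bottle and the flask each back upright on the very mark where it stood at the start. Keep everything upright and leave the two small dropper bottles on the board where they are.

Things in the scene. Friction and masses are not known exactly. Their poses are not given: they have to be found in the camera images.
- shelf: Fixed flat white board, 150 (x) by 210 (y) by 20 mm high. Round flat grey marks 54 mm across on top, at x = -32.5 (near row) and +32.5 (far row), y = -65, 0, +65 mm. Weight on the far middle mark; jar, bottle, flask in changing order on the far two outer marks and the near middle one; all within 3 mm of their marks. Origin: centre of underside; +x points away from the robot within 0.2 rad.
- tray: Fixed open steel tray, outside 280 (x) by 130 (y) by 15 mm high, walls 4 mm, its floor 4 to 5 mm above the table; left or right of the shelf. Room for the three in a row along its x axis, e.g. at x = -80, 0 and +80 mm. Origin: centre of the underside.
- balance: Fixed low white electronic balance, across the shelf from the tray. Its round steel pan, 110 mm across, flat top 55 mm above the table, is the place for the weight; casing 42 mm high, 170 mm wide in y, from x = -140 to +90 mm. Origin: on the table, straight below the centre of the pan.
- weight: Loose. Origin: centre of its underside; z up; round, so its yaw means nothing. Brass calibration weight, 0.25 kg: a plain cylinder 30 mm across and 40 mm high with a small knob (18 mm across) on a thin stem above, 54 mm high in all. Grasp the cylinder, e.g. 27 mm above the underside.
- jar: Loose. Origin: centre of its underside; z up; round, so its yaw means nothing. Wide amber glass jar with a wide white screw cap, about 0.16 kg, 92 mm high. Body 56 mm across up to 60 mm; cap 46 mm across from 66 mm to 92 mm. Can be held by the cap, e.g. 86 mm above the underside.
- bottle: Loose. Origin: centre of its underside; z up; round, so its yaw means nothing. Slim white plastic bottle with a tall black cap, about 0.14 kg, 120 mm high. Body 42 mm across up to 70 mm, sloping in to 24 mm at 80 mm; cap 28 mm across from 84 mm to 120 mm. Can be held by the cap, e.g. 106 mm above the underside.
- flask: Loose. Origin: centre of its underside; z up; round, so its yaw means nothing. Empty clear-glass conical flask with a slim white stopper, about 0.13 kg, 115 mm high. 64 mm across at the foot, tapering to a neck 24 mm across from 72 mm to 92 mm (a rim 28 mm across at 89 to 92 mm); stopper 25 mm across from 92 mm to 115 mm. Can be held by the rim and stopper, e.g. 102 mm above the underside.
- dropper_a: Small squat white plastic dropper bottle with a grey nozzle, 26 mm across and 50 mm high, 0.04 kg, loose, standing on the +y mark of the shelf's near row. Not to be moved. Origin: centre of its underside.
- dropper_b: Small squat white plastic dropper bottle with a grey nozzle, 26 mm across and 50 mm high, 0.04 kg, loose, standing on the -y mark of the shelf's near row. Not to be moved. Origin: centre of its underside.
Things that resemble listed ones, but are neither listed nor needed, are in the scene too. Leave any blue look-alike of the flask alone.

How it is judged (in metres and radians):
On the way, in this order (a step that is already met when the one before it is completed fails the run):
1. jar, bottle and flask all stand upright in the tray, let go, while the weight is still in its place (within 15 mm) (x of jar in the frame of tray between -0.125 and 0.125 m and y of jar in the frame of tray between -0.055 and 0.055 m and z of each of jar, bottle, flask in the frame of tray below 0.012 m and angle between each of jar, bottle, flask's own z axis and vertical below 0.15 rad and x of bottle in the frame of tray between -0.125 and 0.125 m and y of bottle in the frame of tray between -0.055 and 0.055 m and x of flask in the frame of tray between -0.125 and 0.125 m and y of flask in the frame of tray between -0.055 and 0.055 m and contact force between each of jar, bottle, flask and the fingers below 0.1 N and distance of weight from where it was at the start of the episode below 0.015 m), for 0.2 s.
2. the weight stands let go on the pan, within 15 mm of its centre, while all three still stand in the tray (x of jar in the frame of tray between -0.125 and 0.125 m and y of jar in the frame of tray between -0.055 and 0.055 m and z of each of jar, bottle, flask in the frame of tray below 0.012 m and angle between each of jar, bottle, flask's own z axis and vertical below 0.15 rad and x of bottle in the frame of tray between -0.125 and 0.125 m and y of bottle in the frame of tray between -0.055 and 0.055 m and x of flask in the frame of tray between -0.125 and 0.125 m and y of flask in the frame of tray between -0.055 and 0.055 m and horizontal distance between weight and balance below 0.015 m and z of weight in the frame of balance between 0.05 and 0.06 m and angle between weight's own z axis and vertical below 0.1 rad and linear speed of weight below 0.02 m/s and contact force between weight and the fingers below 0.1 N), for 0.2 s.
At the end, for the whole second after the job is handed in: The weight stands upright, at rest and let go on the balance's pan, its axis within 15 mm of the pan's centre; jar, bottle and flask each stand upright, at rest and let go within 15 mm of where they stood at the start (horizontal distance between weight and balance below 0.015 m and z of weight in the frame of balance between 0.05 and 0.06 m and angle between each of weight, jar, bottle, flask's own z axis and vertical below 0.1 rad and linear speed of each of weight, jar, bottle, flask below 0.02 m/s and contact force between each of weight, jar, bottle, flask and the fingers below 0.1 N and distance of each of jar, bottle, flask from where it was at the start of the episode below 0.015 m); the robot touches nothing.
It fails at once if jar, bottle, flask or weight tipped by more than 0.5 rad (angle between any of jar, bottle, flask, weight's own z axis and vertical above 0.5 rad).
It fails at once if a dropper bottle moved by more than 15 mm or knocked over (distance of any of dropper_a, dropper_b from where it was at the start of the episode above 0.015 m or angle between any of dropper_a, dropper_b's own z axis and vertical above 0.5 rad).
It also fails if it takes over 136 s, if anything falls off the work surface, if the arm or the gripper's body presses on something with over 40 N, if the wrist force passes 120 N, or if a joint passes its speed limit or range.

### The arm

A 7-joint arm with a two-finger parallel gripper is mounted at the origin on the work surface. World frame = base frame: x ahead of the robot, y to its left, z up, the work surface at z = 0. Lengths are in mm, angles in degrees, forces in N, time in s.
With the tool pointing down it reaches from about 400 to 850 mm from the base axis. Payload 10.4 kg.
Tool frame: the origin (TCP) lies at the very end of the fingers, on their centre line; the grasp point (between the pads) lies 19 mm behind it; z points along the fingers, y is the line along which they close (so a half turn about z gives the same grasp; the last joint's range is limited). The gripper opens to 87 mm and grips with 3 to 60 N. Pads are 19 mm wide; open, the fingers measure 117 mm over their backs; the gripper's body (75 mm by 190 mm) begins 51 mm behind the grasp point.
Start: joints at [75.883, 19.034, -3.707, 83.658, 1.238, 77.344, -5.071], TCP at [138.732, -609.432, 201.876] pointing down, gripper open.
Joint ranges: [-148.97, 148.97], [-28.65, 121.19], [-84.17, 76.75], [9.2, 138.47], [-72.65, 252.65], [3.7, 117.97], [-149.18, 149.18]. Speed limits (degrees/s): [127.2, 127.2, 159.86, 159.86, 180, 180, 180].

### API

Orientations are given as [roll, pitch, yaw] about the fixed x, y, z axes, in that order (R = Rz(yaw) Ry(pitch) Rx(roll)).
In Python, from plant import * gives the robot as it stands.
- The arm moves only by the tool drive_tool, never from a script. Its argument "targets" is a list of rows, each an object of numbers: "rx", "ry", "rz": the turn, a rotation vector about the tool's x, y, z in degrees; "x", "y", "z": the shift along the tool's x, y, z in mm; "claw": the opening, from 0 (shut) to 1 (fully open). A call has 1 to 12 rows; each row shifts and turns the commanded pose from where the row before left it, along the tool's axes as they then stand; what a row does not reach is not made up. A row lasts 1/10 s, in which the tool goes at most 50 mm and 8.59 degrees, less where a joint would pass 70% of its speed; a pose out of reach is approached as far as the arm can. A call with a gripper value outside its range is refused whole. The fingers move at their own pace and stop on an object; the grip force is fixed at half the most. Time passes only in rows, so rows that do not move let the fingers close. It gives the time, the measured TCP pose, the force, the opening and the grip force at its end, in the units of the state.
- get_state(): the state, without advancing time (a new reading comes with each control period).
- snapshot(name): name is "scene" or "top" or "wrist"; returns the picture (400x640x3 uint8, red, green, blue); there is no depth.
- get_calibration(name): a dict with "K" (3x3 intrinsics, pixels), "pose" (4x4, takes a point from camera to world coordinates); the wrist camera has in their place "T_tool_cam" (4x4, takes a point from camera to tool coordinates, whose origin is the TCP and whose axes are the flange's). Camera axes: x right, y down, z forward; pixel columns grow to the right and rows downward; lengths in mm; the calibration is good to about 2 mm. A picture is of the moment at which its call begins: read the wrist's pose just before it. get_calibration takes no time and is no camera call.
- finish_job(): hands the job in; it is judged then, once.
The state is a dict: "time": time; "joint_positions": joint angles; "qvel": joint speeds; "tau": joint torques, N m; "eef_pos": TCP position; "ee_rot": TCP orientation; "wrist_force": force on the tool from outside, world axes, zero at the start; "wrist_torque": the same for the moment, N m; "grip_width": finger opening in mm; "gripper_force": force on a finger pad.
Only numpy, scipy, OpenCV 4.12 (cv2) and the standard library are available. Lean on these libraries where they do the work, as an engineer would, in place of code of your own. Each camera call takes 0.05 s, during which the arm holds its last target. There are 200 camera calls.

## Working session

There is one attempt and no reset: what is moved stays moved. The work goes in short steps, Python scripts to look and compute and a tool call to move; the robot and the scene stay as the last step left them, time stands still between calls to the robot, and variables do not carry over. Pictures are saved under pics/ and viewed, at most 14 in all, crops included, and the job is handed in when it is done.

Besides the shell and the picture viewer there is one more tool, called as name([rows], argument=value, ...), one row to a line, values as JSON. drive_tool: Moves the arm, as the interface text tells. Its arguments: {"type":"object","properties":{"targets":{"type":"array"}},"required":["targets"]}

```bash
mkdir -p pics; ls
python3 - <<'E'
from plant import *
import cv2
for n in("scene","top"):
    cv2.imwrite(f"pics/{n}0.png",snapshot(n)[:,:,::-1]); c=get_calibration(n); print(n,c)
print(get_calibration("wrist")); print(get_state())
E
```

```text
pics
scene {'K': array([[407.63010235,   0.        , 319.97249273],
       [  0.        , 407.63010235, 196.96011081],
       [  0.        ,   0.        ,   1.        ]]), 'pose': array([[-8.48840309e-01,  3.08736685e-01, -4.29129105e-01,
         9.35659767e+02],
       [ 5.28419130e-01,  4.71562002e-01, -7.05976276e-01,
         5.56858674e+02],
       [-1.55997953e-02, -8.26021148e-01, -5.63423206e-01,
         5.15512218e+02],
       [ 0.00000000e+00,  0.00000000e+00,  0.00000000e+00,
         1.00000000e+00]])}
top {'K': array([[410.45863682,   0.        , 316.43531908],
       [  0.        , 410.45863682, 196.96128763],
       [  0.        ,   0.        ,   1.        ]]), 'pose': array([[-8.76172776e-02, -9.75429609e-01,  2.02139286e-01,
         4.13455490e+02],
       [-9.96153177e-01,  8.55018753e-02, -1.91905725e-02,
         1.43735912e+01],
       [ 1.43576462e-03, -2.03043117e-01, -9.79168745e-01,
         8.49323846e+02],
       [ 0.00000000e+00,  0.00000000e+00,  0.00000000e+00,
         1.00000000e+00]])}
{'K': array([[306.22767584,   0.        , 317.37317146],
      
[... 464 characters left out ...]
.1, 'joint_positions': array([75.88041403, 19.06853659, -3.70635669, 83.70034508,  1.23776639,
       77.34095366, -5.07044109]), 'qvel': array([ 0.04018826, -0.01706858, -0.01135284, -0.07586037, -0.01226471,
        0.05600765,  0.00109219]), 'tau': array([ 1.69774314e-03, -6.24548650e+01,  2.48303474e-02, -3.90715957e+01,
       -6.14109356e-02,  3.65498965e-02,  7.13678401e-05]), 'eef_pos': array([ 138.641445  , -609.06830465,  201.13854174]), 'ee_rot': array([-1.79930092e+02,  3.42495681e-03,  1.28254227e+01]), 'wrist_force': array([ 0.12518935,  0.9978935 , -0.12601469]), 'wrist_torque': array([0.0538701 , 0.00482062, 0.00266655]), 'gripper_force': 0.0, 'grip_width': 86.88783916887012}
```

View pics/top0.png

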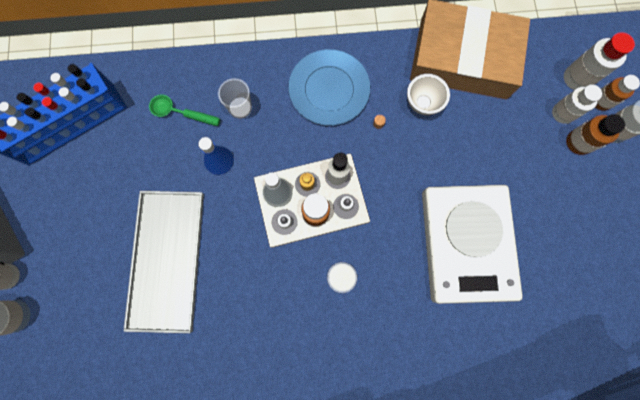

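View pics/scene0.png

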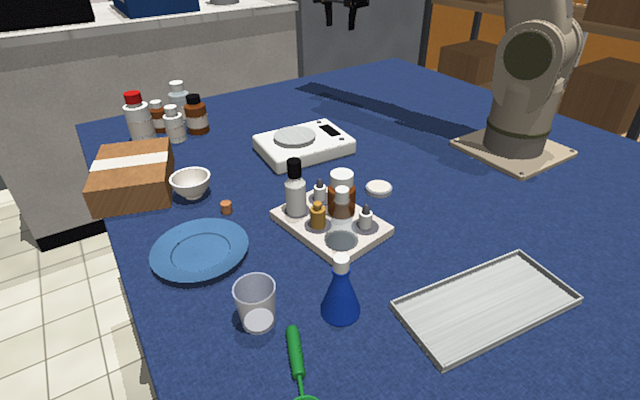

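```bash
cat > h.py <<'E'
from plant import *
import numpy as np, cv2
from scipy.spatial.transform import Rotation as R
def ray(n,z,pts,T=None):
    c=get_calibration(n); T=c["pose"] if T is None else T
    d=(np.linalg.inv(c["K"])@np.c_[np.array(pts,float),np.ones(len(pts))].T).T@T[:3,:3].T
    return T[:3,3]+d*((z-T[2,3])/d[:,2])[:,None]
def tool(s):
    T=np.eye(4);T[:3,:3]=R.from_euler("xyz",s["ee_rot"],degrees=True).as_matrix();T[:3,3]=s["eef_pos"];return T
def delta(s,p):  # world TCP target -> shift in tool axes
    T=tool(s); return np.round(T[:3,:3].T@(np.array(p)-T[:3,3]),1)
E
python3 - <<'E'
from h import *
np.set_printoptions(suppress=True,precision=1)
print("shelf",ray("top",20,[(254,178),(349,155),(369,221),(272,244)]))
print("tray",ray("top",15,[(142,192),(202,192),(190,332),(125,331)]))
print("pan",ray("top",55,[(474,228)]),"case",ray("top",42,[(427,188),(507,185),(522,299),(434,303)]))
print("bottle",ray("top",140,[(340,160)]),"flask",ray("top",135,[(271,179)]),"jar",ray("top",112,[(316,202)]),"weight",ray("top",74,[(307,179)]),"blue",ray("top",115,[(206,144)]))
E
```

```text
shelf [[ 636.2  124.1   20. ]
 [ 668.7  -78.2   20. ]
 [ 525.4 -104.3   20. ]
 [ 496.    95.8   20. ]]
tray [[627.9 358.5  15. ]
 [617.  234.2  15. ]
 [340.3 266.2  15. ]
 [353.2 391.9  15. ]]
pan [[ 489.2 -301.4   55. ]] case [[ 579.  -225.4   42. ]
 [ 571.1 -387.5   42. ]
 [ 347.4 -375.4   42. ]
 [ 354.8 -206.7   42. ]]
bottle [[623.8 -47.7 140. ]] flask [[600.8  78.7 135. ]] jar [[556.4   1.5 112. ]] weight [[610.7  14.3  74. ]] blue [[684.3 197.5 115. ]]
```

drive_tool([
  {"x": 24,"y": -21,"z": -5},
  {"x": 24,"y": -21,"z": -5},
  {"x": 24,"y": -21,"z": -5},
  {"x": 24,"y": -21,"z": -5},
  {"x": 24,"y": -21,"z": -5},
  {"x": 24,"y": -21,"z": -5},
  {"x": 24,"y": -21,"z": -5},
  {"x": 24,"y": -21,"z": -5},
  {"x": 24,"y": -21,"z": -5},
  {"x": 24,"y": -21,"z": -5},
  {"x": 24,"y": -21,"z": -5},
  {"x": 24,"y": -21,"z": -5},
])

```text
schema error: expected keys rx, ry, rz, x, y, z, claw
```

drive_tool([
  {"x": 24,"y": -21,"rz": 1},
  {"x": 24,"y": -21,"rz": 1},
  {"x": 24,"y": -21,"rz": 1},
  {"x": 24,"y": -21,"rz": 1},
  {"x": 24,"y": -21},
  {"x": 24,"y": -21},
  {"x": 24,"y": -21},
  {"x": 24,"y": -21},
  {"x": 24,"y": -21},
  {"x": 24,"y": -21},
  {"x": 24,"y": -21},
  {"x": 24,"y": -21},
])

```text
schema error: expected keys rx, ry, rz, x, y, z, claw
```

drive_tool([
  {"x": 0},
  {"x": 0},
])

```text
schema error: expected keys rx, ry, rz, x, y, z, claw
```

Run:
```python
from h import *
s=get_state(); cv2.imwrite("pics/w1.png",snapshot("wrist")[:,:,::-1]); T=tool(s); np.save("w1.npy",T)
print(s["time"],s["eef_pos"],s["ee_rot"],s["joint_positions"])
```

```text
0.1 [ 138.641445   -609.06830465  201.13854174] [-1.79930092e+02  3.42495681e-03  1.28254227e+01] [75.88041403 19.06853659 -3.70635669 83.70034508  1.23776639 77.34095366
 -5.07044109]
```

View pics/w1.png

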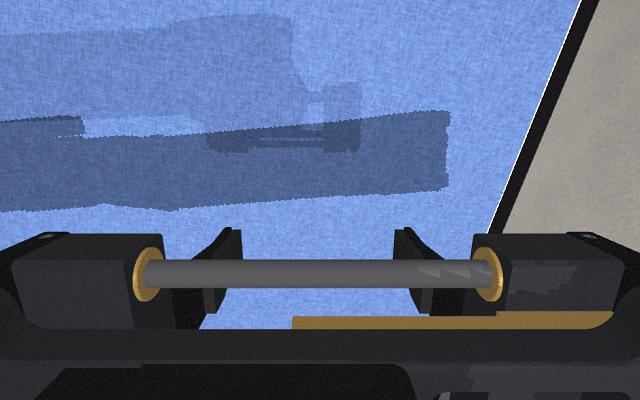

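drive_tool([
  {"rx": 0,"ry": 0,"rz": 0,"x": 24,"y": -21,"z": -5,"claw": 1},
  {"rx": 0,"ry": 0,"rz": 0,"x": 24,"y": -21,"z": -5,"claw": 1},
  {"rx": 0,"ry": 0,"rz": 0,"x": 24,"y": -21,"z": -5,"claw": 1},
  {"rx": 0,"ry": 0,"rz": 0,"x": 24,"y": -21,"z": -5,"claw": 1},
  {"rx": 0,"ry": 0,"rz": 0,"x": 24,"y": -21,"z": -5,"claw": 1},
  {"rx": 0,"ry": 0,"rz": 0,"x": 24,"y": -21,"z": -5,"claw": 1},
  {"rx": 0,"ry": 0,"rz": 0,"x": 24,"y": -21,"z": -5,"claw": 1},
  {"rx": 0,"ry": 0,"rz": 0,"x": 24,"y": -21,"z": -5,"claw": 1},
  {"rx": 0,"ry": 0,"rz": 0,"x": 24,"y": -21,"z": -5,"claw": 1},
  {"rx": 0,"ry": 0,"rz": 0,"x": 24,"y": -21,"z": -5,"claw": 1},
  {"rx": 0,"ry": 0,"rz": 0,"x": 24,"y": -21,"z": -5,"claw": 1},
  {"rx": 0,"ry": 0,"rz": 0,"x": 24,"y": -21,"z": -5,"claw": 1},
])

```text
time: 1.35
eef_pos: [364.1, -298.6, 262.0]
ee_rot: [180.0, 0.0, 12.8]
wrist_force: [-0.5, 0.4, 0.2]
grip_width: 87.4
gripper_force: 0.0
```

drive_tool([
  {"rx": 0,"ry": 0,"rz": 1,"x": 24,"y": -21,"z": 0,"claw": 1},
  {"rx": 0,"ry": 0,"rz": 1,"x": 24,"y": -21,"z": 0,"claw": 1},
  {"rx": 0,"ry": 0,"rz": 1,"x": 24,"y": -21,"z": 0,"claw": 1},
  {"rx": 0,"ry": 0,"rz": 1,"x": 24,"y": -21,"z": 0,"claw": 1},
  {"rx": 0,"ry": 0,"rz": 0,"x": 24,"y": -21,"z": 0,"claw": 1},
  {"rx": 0,"ry": 0,"rz": 0,"x": 24,"y": -21,"z": 0,"claw": 1},
  {"rx": 0,"ry": 0,"rz": 0,"x": 24,"y": -21,"z": 0,"claw": 1},
  {"rx": 0,"ry": 0,"rz": 0,"x": 24,"y": -21,"z": 0,"claw": 1},
  {"rx": 0,"ry": 0,"rz": 0,"x": 24,"y": -21,"z": 0,"claw": 1},
  {"rx": 0,"ry": 0,"rz": 0,"x": 24,"y": -21,"z": 0,"claw": 1},
  {"rx": 0,"ry": 0,"rz": 0,"x": 0,"y": 0,"z": 0,"claw": 1},
  {"rx": 0,"ry": 0,"rz": 0,"x": 0,"y": 0,"z": 0,"claw": 1},
])

```text
time: 2.55
eef_pos: [564.2, -51.5, 261.4]
ee_rot: [-180.0, 0.0, 8.9]
wrist_force: [-0.0, -0.4, -0.4]
grip_width: 87.0
gripper_force: 0.0
```

Run:
```python
from h import *
s=get_state(); cv2.imwrite("pics/w1.png",snapshot("wrist")[:,:,::-1]); T=tool(s); np.save("w1.npy",T)
print(s["time"],s["eef_pos"],s["ee_rot"],s["joint_positions"])
```

```text
2.55 [564.16929797 -51.47419624 261.35268668] [-1.79972542e+02  4.78592907e-02  8.90512099e+00] [ 32.17289238  13.6765386  -37.51778507  85.79818258   8.31078468
  83.39734141 -86.61626507]
```

View pics/w1.png

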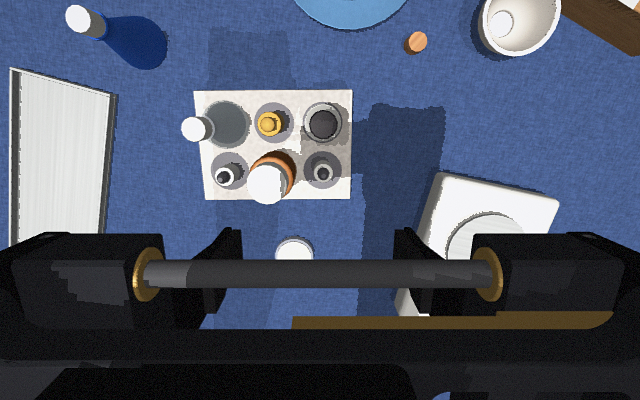

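Run:
```python
from h import *
np.set_printoptions(suppress=True,precision=1)
T=np.load("w1.npy")@get_calibration("wrist")["T_tool_cam"]
c=ray("wrist",20,[(194,91),(352,90),(351,199),(205,200)],T); print(c)
o=c.mean(0); e=c[0]+c[3]-c[1]-c[2]; y=np.arctan2(-e[0],e[1]); print("shelf",o,np.degrees(y))
for n,z,p in(("flask",135,(195,128)),("bottle",140,(323,122)),("jar",112,(268,183)),("weight",74,(268,124)),("blue",115,(77,19))):
    print(n,ray("wrist",z,[p],T))
for m in((32.5,65),(32.5,0),(32.5,-65),(-32.5,0),(-32.5,65),(-32.5,-65)):
    print(m,o[:2]+R.from_euler("z",y).as_matrix()[:2,:2]@m)
g=cv2.imread("pics/w1.png"); cv2.imwrite("pics/w1c.png",cv2.resize(g[80:210,170:370],None,fx=4,fy=4,interpolation=2))
```

```text
[[ 637.9  124.2   20. ]
 [ 671.2  -79.9   20. ]
 [ 525.4 -106.    20. ]
 [ 491.2  101.3   20. ]]
shelf [581.4   9.9  20. ] 9.32533271873175
flask [[603.1  77.  135. ]]
bottle [[628.5 -46.3 140. ]]
jar [[553.4   2.8 112. ]]
weight [[614.4  15.6  74. ]]
blue [[685.8 201.3 115. ]]
(32.5, 65) [603.   79.3]
(32.5, 0) [613.5  15.2]
(32.5, -65) [624. -49.]
(-32.5, 0) [549.3   4.6]
(-32.5, 65) [538.8  68.8]
(-32.5, -65) [559.9 -59.5]
```

View pics/w1c.png

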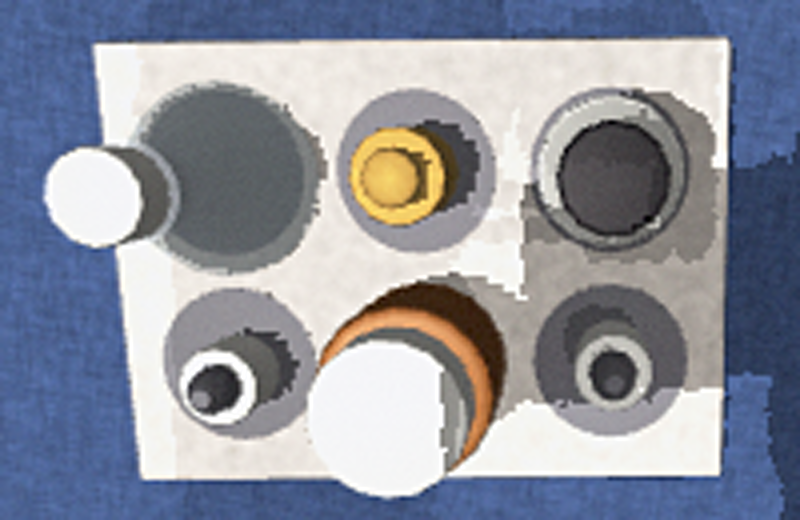

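drive_tool([
  {"rx": 0,"ry": 0,"rz": 0,"x": -1.6,"y": -28,"z": 0,"claw": 1},
  {"rx": 0,"ry": 0,"rz": 0,"x": -1.7,"y": -28.2,"z": 0,"claw": 1},
  {"rx": 0,"ry": 0,"rz": 0,"x": 0,"y": 0,"z": 30,"claw": 1},
  {"rx": 0,"ry": 0,"rz": 0,"x": 0,"y": 0,"z": 30,"claw": 1},
  {"rx": 0,"ry": 0,"rz": 0,"x": 0,"y": 0,"z": 30,"claw": 1},
  {"rx": 0,"ry": 0,"rz": 0,"x": 0,"y": 0,"z": 30,"claw": 1},
  {"rx": 0,"ry": 0,"rz": 0,"x": 0,"y": 0,"z": 24,"claw": 1},
  {"rx": 0,"ry": 0,"rz": 0,"x": 0,"y": 0,"z": 18,"claw": 1},
  {"rx": 0,"ry": 0,"rz": 0,"x": 0,"y": 0,"z": 12,"claw": 1},
  {"rx": 0,"ry": 0,"rz": 0,"x": 0,"y": 0,"z": 0,"claw": 1},
  {"rx": 0,"ry": 0,"rz": 0,"x": 0,"y": 0,"z": 0,"claw": 1},
])

```text
time: 3.7
eef_pos: [552.6, 2.5, 88.6]
ee_rot: [180.0, -0.0, 8.8]
wrist_force: [0.1, 0.8, 0.2]
grip_width: 87.1
gripper_force: 0.0
```

Run:
```python
from h import *
s=get_state(); cv2.imwrite("pics/w2.png",snapshot("wrist")[:,:,::-1]); print(s["eef_pos"],s["ee_rot"],delta(s,[552,3.5,87]))
```

```text
[552.63444558   2.50366884  88.56992709] [ 1.79977205e+02 -3.90722503e-02  8.77730977e+00] [-0.5 -1.1  1.6]
```

View pics/w2.png

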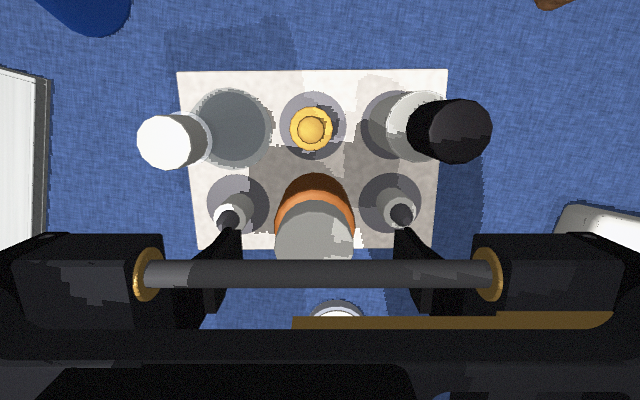

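drive_tool([
  {"rx": 0,"ry": 0,"rz": 0,"x": 0,"y": 0,"z": 1,"claw": 0},
  {"rx": 0,"ry": 0,"rz": 0,"x": 0,"y": 0,"z": 0,"claw": 0},
  {"rx": 0,"ry": 0,"rz": 0,"x": 0,"y": 0,"z": 0,"claw": 0},
  {"rx": 0,"ry": 0,"rz": 0,"x": 0,"y": 0,"z": 0,"claw": 0},
  {"rx": 0,"ry": 0,"rz": 0,"x": 0,"y": 0,"z": 0,"claw": 0},
  {"rx": 0,"ry": 0,"rz": 0,"x": 0,"y": 0,"z": 0,"claw": 0},
  {"rx": 0,"ry": 0,"rz": 0,"x": 0,"y": 0,"z": -10,"claw": 0},
  {"rx": 0,"ry": 0,"rz": 0,"x": 0,"y": 0,"z": -20,"claw": 0},
  {"rx": 0,"ry": 0,"rz": 0,"x": 0,"y": 0,"z": -25,"claw": 0},
  {"rx": 0,"ry": 0,"rz": 0,"x": 0,"y": 0,"z": -25,"claw": 0},
  {"rx": 0,"ry": 0,"rz": 0,"x": 0,"y": 0,"z": -20,"claw": 0},
  {"rx": 0,"ry": 0,"rz": 0,"x": 0,"y": 0,"z": 0,"claw": 0},
])

```text
time: 4.95
eef_pos: [553.8, 3.3, 190.0]
ee_rot: [179.9, -0.3, 8.8]
wrist_force: [-0.5, 0.1, -1.5]
grip_width: 44.5
gripper_force: 30.0
```

Run:
```python
from h import *
s=get_state(); print(s["eef_pos"],s["ee_rot"],s["wrist_force"],delta(s,[405,322,s["eef_pos"][2]]))
np.set_printoptions(suppress=True,precision=1)
T=tool(s)
```

```text
[553.80836218   3.28059522 190.03132708] [179.93624762  -0.26415881   8.82321223] [-0.47642402  0.12092956 -1.45953497] [ -98.2 -337.8   -0.8]
```

drive_tool([
  {"rx": 0,"ry": 0,"rz": 0,"x": -4,"y": -15,"z": 0,"claw": 0},
  {"rx": 0,"ry": 0,"rz": 0,"x": -9,"y": -31,"z": 0,"claw": 0},
  {"rx": 0,"ry": 0,"rz": 0,"x": -9,"y": -31,"z": 0,"claw": 0},
  {"rx": 0,"ry": 0,"rz": 0,"x": -9,"y": -31,"z": 0,"claw": 0},
  {"rx": 0,"ry": 0,"rz": 0,"x": -9,"y": -31,"z": 0,"claw": 0},
  {"rx": 0,"ry": 0,"rz": 0,"x": -9,"y": -31,"z": 0,"claw": 0},
  {"rx": 0,"ry": 0,"rz": 0,"x": -9,"y": -31,"z": 0,"claw": 0},
  {"rx": 0,"ry": 0,"rz": 0,"x": -9,"y": -31,"z": 0,"claw": 0},
  {"rx": 0,"ry": 0,"rz": 0,"x": -9,"y": -31,"z": 0,"claw": 0},
  {"rx": 0,"ry": 0,"rz": 0,"x": -9,"y": -31,"z": 0,"claw": 0},
  {"rx": 0,"ry": 0,"rz": 0,"x": -9,"y": -31,"z": 0,"claw": 0},
  {"rx": 0,"ry": 0,"rz": 0,"x": -4,"y": -13,"z": 0,"claw": 0},
])

```text
time: 6.15
eef_pos: [400.0, 325.1, 185.7]
ee_rot: [-180.0, 0.1, 9.1]
wrist_force: [0.1, -0.1, -2.6]
grip_width: 44.5
gripper_force: 30.0
```

drive_tool([
  {"rx": 0,"ry": 0,"rz": 0,"x": 0,"y": 0,"z": 20,"claw": 0},
  {"rx": 0,"ry": 0,"rz": 0,"x": 0,"y": 0,"z": 25,"claw": 0},
  {"rx": 0,"ry": 0,"rz": 0,"x": 0,"y": 0,"z": 25,"claw": 0},
  {"rx": 0,"ry": 0,"rz": 0,"x": 0,"y": 0,"z": 20,"claw": 0},
  {"rx": 0,"ry": 0,"rz": 0,"x": 0,"y": 0,"z": 10,"claw": 0},
  {"rx": 0,"ry": 0,"rz": 0,"x": 0,"y": 0,"z": 5,"claw": 0},
  {"rx": 0,"ry": 0,"rz": 0,"x": 0,"y": 0,"z": 0,"claw": 0},
  {"rx": 0,"ry": 0,"rz": 0,"x": 0,"y": 0,"z": 0,"claw": 0},
])

```text
time: 6.95
eef_pos: [403.8, 322.4, 82.5]
ee_rot: [-180.0, -0.1, 8.8]
wrist_force: [0.6, 0.5, -2.1]
grip_width: 44.7
gripper_force: 30.0
```

Run:
```python
from h import *
s=get_state(); print(s["eef_pos"],s["ee_rot"],s["wrist_force"])
a=snapshot("top");b=snapshot("scene")
cv2.imwrite("pics/m3.png",np.hstack([cv2.resize(a[150:370,80:300],(400,400)),cv2.resize(b[150:380,360:600],(400,400))])[:,:,::-1])
```

```text
[403.82488617 322.44013568  82.52261504] [-1.79977696e+02 -5.03905058e-02  8.83193386e+00] [ 0.57699039  0.4755745  -2.14556807]
```

View pics/m3.png

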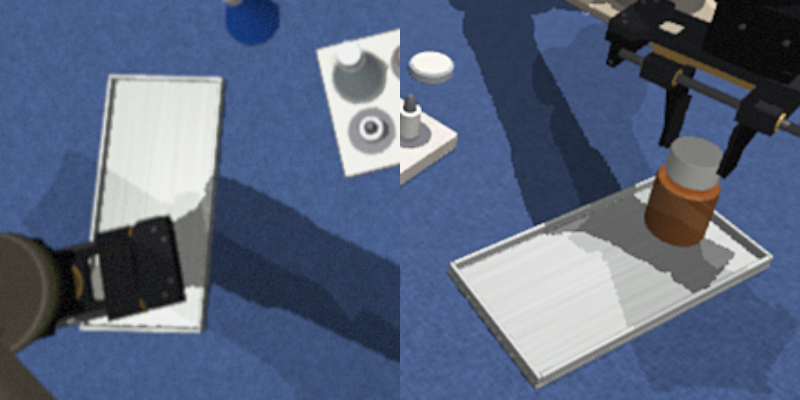

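drive_tool([
  {"rx": 0,"ry": 0,"rz": 0,"x": 0,"y": 0,"z": 5,"claw": 0},
  {"rx": 0,"ry": 0,"rz": 0,"x": 0,"y": 0,"z": 2,"claw": 0},
  {"rx": 0,"ry": 0,"rz": 0,"x": 0,"y": 0,"z": 1,"claw": 0},
  {"rx": 0,"ry": 0,"rz": 0,"x": 0,"y": 0,"z": 0,"claw": 0},
  {"rx": 0,"ry": 0,"rz": 0,"x": 0,"y": 0,"z": 0,"claw": 0},
])

```text
time: 7.55
eef_pos: [403.7, 322.0, 73.8]
ee_rot: [180.0, -0.0, 8.8]
wrist_force: [-0.4, -0.2, -1.9]
grip_width: 44.4
gripper_force: 30.0
```

drive_tool([
  {"rx": 0,"ry": 0,"rz": 0,"x": 0,"y": 0,"z": 1,"claw": 0},
  {"rx": 0,"ry": 0,"rz": 0,"x": 0,"y": 0,"z": 0,"claw": 0},
])

```text
time: 7.75
eef_pos: [403.6, 322.0, 72.7]
ee_rot: [180.0, 0.0, 8.8]
wrist_force: [1.0, -0.0, -2.1]
grip_width: 44.1
gripper_force: 30.0
```

drive_tool([
  {"rx": 0,"ry": 0,"rz": 0,"x": 0,"y": 0,"z": 1,"claw": 0},
  {"rx": 0,"ry": 0,"rz": 0,"x": 0,"y": 0,"z": 0,"claw": 0},
])

```text
time: 7.95
eef_pos: [403.6, 321.9, 71.7]
ee_rot: [180.0, 0.0, 8.8]
wrist_force: [-0.1, -0.1, -1.5]
grip_width: 44.4
gripper_force: 30.0
```

drive_tool([
  {"rx": 0,"ry": 0,"rz": 0,"x": 0,"y": 0,"z": 1,"claw": 0},
  {"rx": 0,"ry": 0,"rz": 0,"x": 0,"y": 0,"z": 0,"claw": 0},
])

```text
time: 8.15
eef_pos: [403.8, 322.1, 70.9]
ee_rot: [-180.0, -0.0, 8.8]
wrist_force: [0.4, -0.0, -0.6]
grip_width: 44.4
gripper_force: 30.0
```

drive_tool([
  {"rx": 0,"ry": 0,"rz": 0,"x": 0,"y": 0,"z": 0,"claw": 0.8},
  {"rx": 0,"ry": 0,"rz": 0,"x": 0,"y": 0,"z": 0,"claw": 1},
  {"rx": 0,"ry": 0,"rz": 0,"x": 0,"y": 0,"z": 0,"claw": 1},
  {"rx": 0,"ry": 0,"rz": 0,"x": 0,"y": 0,"z": 0,"claw": 1},
  {"rx": 0,"ry": 0,"rz": 0,"x": 0,"y": 0,"z": -10,"claw": 1},
  {"rx": 0,"ry": 0,"rz": 0,"x": 0,"y": 0,"z": -20,"claw": 1},
  {"rx": 0,"ry": 0,"rz": 0,"x": 0,"y": 0,"z": -30,"claw": 1},
  {"rx": 0,"ry": 0,"rz": 0,"x": 0,"y": 0,"z": -30,"claw": 1},
  {"rx": 0,"ry": 0,"rz": 0,"x": 0,"y": 0,"z": -30,"claw": 1},
  {"rx": 0,"ry": 0,"rz": 0,"x": 0,"y": 0,"z": 0,"claw": 1},
])

```text
time: 9.15
eef_pos: [405.0, 323.7, 195.4]
ee_rot: [-179.9, -0.3, 8.8]
wrist_force: [0.1, 0.2, 0.8]
grip_width: 87.1
gripper_force: 0.0
```

Run:
```python
from h import *
T=np.eye(4);T[:3,:3]=R.from_euler("xyz",[180,0,8.8],degrees=True).as_matrix();T[:3,3]=[552.6,2.5,88.6]
T=T@get_calibration("wrist")["T_tool_cam"]
print(ray("wrist",135,[(166,142)],T),ray("wrist",140,[(449,131)],T),ray("wrist",74,[(310,129)],T))
s=get_state(); print(s["eef_pos"],delta(s,[603.5,77.5,190]))
```

```text
[[602.51870077  77.8082297  135.        ]] [[626.1113887  -41.30498857 140.        ]] [[614.40739913  17.234568    74.        ]]
[405.00152612 323.70930251 195.35395017] [158.3 273.8   5.7]
```

drive_tool([
  {"rx": 0,"ry": 0,"rz": 0,"x": 9,"y": 14,"z": 0,"claw": 1},
  {"rx": 0,"ry": 0,"rz": 0,"x": 17,"y": 30,"z": 0,"claw": 1},
  {"rx": 0,"ry": 0,"rz": 0,"x": 17,"y": 30,"z": 0,"claw": 1},
  {"rx": 0,"ry": 0,"rz": 0,"x": 17,"y": 30,"z": 0,"claw": 1},
  {"rx": 0,"ry": 0,"rz": 0,"x": 17,"y": 30,"z": 0,"claw": 1},
  {"rx": 0,"ry": 0,"rz": 0,"x": 17,"y": 30,"z": 0,"claw": 1},
  {"rx": 0,"ry": 0,"rz": 0,"x": 17,"y": 30,"z": 0,"claw": 1},
  {"rx": 0,"ry": 0,"rz": 0,"x": 17,"y": 30,"z": 0,"claw": 1},
  {"rx": 0,"ry": 0,"rz": 0,"x": 17,"y": 30,"z": 0,"claw": 1},
  {"rx": 0,"ry": 0,"rz": 0,"x": 13,"y": 19,"z": 0,"claw": 1},
  {"rx": 0,"ry": 0,"rz": 0,"x": 0,"y": 0,"z": 0,"claw": 1},
  {"rx": 0,"ry": 0,"rz": 0,"x": 0,"y": 0,"z": 0,"claw": 1},
])

```text
time: 10.35
eef_pos: [601.4, 76.6, 190.6]
ee_rot: [-180.0, 0.0, 8.8]
wrist_force: [0.3, -0.1, 0.4]
grip_width: 86.9
gripper_force: 0.0
```

Run:
```python
from h import *
s=get_state(); print(s["eef_pos"],s["ee_rot"],delta(s,[603,77.8,103]))
cv2.imwrite("pics/w4.png",snapshot("wrist")[:,:,::-1])
```

```text
[601.40335505  76.63757617 190.60292884] [-1.79957488e+02  3.78326712e-02  8.80531488e+00] [ 1.8 -0.8 87.6]
```

View pics/w4.png

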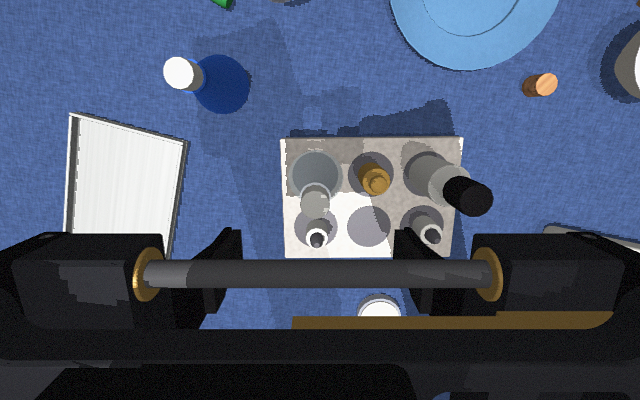

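drive_tool([
  {"rx": 0,"ry": 0,"rz": 0,"x": 1.8,"y": -0.8,"z": 20,"claw": 1},
  {"rx": 0,"ry": 0,"rz": 0,"x": 0,"y": 0,"z": 25,"claw": 1},
  {"rx": 0,"ry": 0,"rz": 0,"x": 0,"y": 0,"z": 20,"claw": 1},
  {"rx": 0,"ry": 0,"rz": 0,"x": 0,"y": 0,"z": 15,"claw": 1},
  {"rx": 0,"ry": 0,"rz": 0,"x": 0,"y": 0,"z": 7,"claw": 1},
  {"rx": 0,"ry": 0,"rz": 0,"x": 0,"y": 0,"z": 0,"claw": 1},
  {"rx": 0,"ry": 0,"rz": 0,"x": 0,"y": 0,"z": 0,"claw": 1},
])

```text
time: 11.1
eef_pos: [603.7, 77.9, 104.8]
ee_rot: [180.0, -0.1, 8.8]
wrist_force: [0.9, 1.0, -0.6]
grip_width: 87.1
gripper_force: 0.0
```

drive_tool([
  {"rx": 0,"ry": 0,"rz": 0,"x": 0,"y": 0,"z": 0,"claw": 0},
  {"rx": 0,"ry": 0,"rz": 0,"x": 0,"y": 0,"z": 0,"claw": 0},
  {"rx": 0,"ry": 0,"rz": 0,"x": 0,"y": 0,"z": 0,"claw": 0},
  {"rx": 0,"ry": 0,"rz": 0,"x": 0,"y": 0,"z": 0,"claw": 0},
  {"rx": 0,"ry": 0,"rz": 0,"x": 0,"y": 0,"z": 0,"claw": 0},
  {"rx": 0,"ry": 0,"rz": 0,"x": 0,"y": 0,"z": 0,"claw": 0},
  {"rx": 0,"ry": 0,"rz": 0,"x": 0,"y": 0,"z": 0,"claw": 0},
])

```text
time: 11.8
eef_pos: [603.3, 77.5, 103.8]
ee_rot: [180.0, -0.0, 8.8]
wrist_force: [-1.3, -0.3, 0.6]
grip_width: 39.1
gripper_force: 0.0
```

drive_tool([
  {"rx": 0,"ry": 0,"rz": 0,"x": 0,"y": 0,"z": -10,"claw": 0},
  {"rx": 0,"ry": 0,"rz": 0,"x": 0,"y": 0,"z": -20,"claw": 0},
  {"rx": 0,"ry": 0,"rz": 0,"x": 0,"y": 0,"z": -30,"claw": 0},
  {"rx": 0,"ry": 0,"rz": 0,"x": 0,"y": 0,"z": -30,"claw": 0},
  {"rx": 0,"ry": 0,"rz": 0,"x": 0,"y": 0,"z": -20,"claw": 0},
  {"rx": 0,"ry": 0,"rz": 0,"x": 0,"y": 0,"z": -10,"claw": 0},
  {"rx": 0,"ry": 0,"rz": 0,"x": 0,"y": 0,"z": 0,"claw": 0},
  {"rx": 0,"ry": 0,"rz": 0,"x": 0,"y": 0,"z": 0,"claw": 0},
])

```text
time: 12.6
eef_pos: [603.0, 77.4, 223.0]
ee_rot: [180.0, 0.1, 8.8]
wrist_force: [-0.3, -0.1, -0.2]
grip_width: 0.8
gripper_force: 0.0
```

Run:
```python
from h import *
s=get_state(); print(s["eef_pos"],s["ee_rot"],delta(s,[485,313,200]),delta(s,[564,303,200]))
```

```text
[602.99019988  77.35295123 222.98109593] [1.79989996e+02 5.64342136e-02 8.82183548e+00] [ -80.4 -251.    23. ] [  -3.9 -229.    22.9]
```

The fingers needed more time: I lifted before they had closed. Checking whether the flask was disturbed.

Run:
```python
from h import *
s=get_state(); cv2.imwrite("pics/w5.png",snapshot("wrist")[:,:,::-1])
```

```text
(no output)
```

View pics/w5.png

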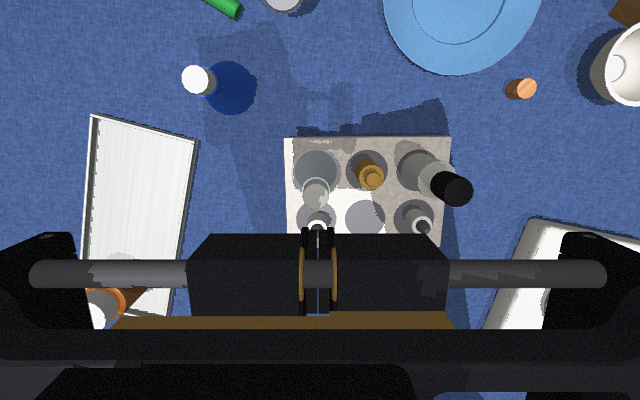

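drive_tool([
  {"rx": 0,"ry": 0,"rz": 0,"x": 0,"y": 0,"z": 0,"claw": 1},
  {"rx": 0,"ry": 0,"rz": 0,"x": 0,"y": 0,"z": 0,"claw": 1},
  {"rx": 0,"ry": 0,"rz": 0,"x": 0,"y": 0,"z": 0,"claw": 1},
  {"rx": 0,"ry": 0,"rz": 0,"x": 0,"y": 0,"z": 0,"claw": 1},
  {"rx": 0,"ry": 0,"rz": 0,"x": 0,"y": 0,"z": 0,"claw": 1},
  {"rx": 0,"ry": 0,"rz": 0,"x": 0,"y": 0,"z": 0,"claw": 1},
  {"rx": 0,"ry": 0,"rz": 0,"x": 0,"y": 0,"z": 0,"claw": 1},
])

```text
time: 13.35
eef_pos: [603.3, 77.5, 223.9]
ee_rot: [180.0, -0.0, 8.8]
wrist_force: [-0.4, -0.1, -0.1]
grip_width: 48.5
gripper_force: 0.0
```

The flask stands undisturbed at (316,172). Going down again with the fingers partly open.

drive_tool([
  {"rx": 0,"ry": 0,"rz": 0,"x": 0,"y": 0,"z": 20,"claw": 0.7},
  {"rx": 0,"ry": 0,"rz": 0,"x": 0,"y": 0,"z": 30,"claw": 0.7},
  {"rx": 0,"ry": 0,"rz": 0,"x": 0,"y": 0,"z": 30,"claw": 0.7},
  {"rx": 0,"ry": 0,"rz": 0,"x": 0,"y": 0,"z": 20,"claw": 0.7},
  {"rx": 0,"ry": 0,"rz": 0,"x": 0,"y": 0,"z": 12,"claw": 0.7},
  {"rx": 0,"ry": 0,"rz": 0,"x": 0,"y": 0,"z": 8,"claw": 0.7},
  {"rx": 0,"ry": 0,"rz": 0,"x": 0,"y": 0,"z": 0,"claw": 0.7},
  {"rx": 0,"ry": 0,"rz": 0,"x": 0,"y": 0,"z": 0,"claw": 0},
  {"rx": 0,"ry": 0,"rz": 0,"x": 0,"y": 0,"z": 0,"claw": 0},
  {"rx": 0,"ry": 0,"rz": 0,"x": 0,"y": 0,"z": 0,"claw": 0},
  {"rx": 0,"ry": 0,"rz": 0,"x": 0,"y": 0,"z": 0,"claw": 0},
  {"rx": 0,"ry": 0,"rz": 0,"x": 0,"y": 0,"z": 0,"claw": 0},
])

```text
time: 14.55
eef_pos: [603.4, 77.5, 104.1]
ee_rot: [180.0, -0.0, 8.8]
wrist_force: [0.1, 0.6, 0.1]
grip_width: 29.0
gripper_force: 0.0
```

drive_tool([
  {"rx": 0,"ry": 0,"rz": 0,"x": 0,"y": 0,"z": 0,"claw": 0},
  {"rx": 0,"ry": 0,"rz": 0,"x": 0,"y": 0,"z": 0,"claw": 0},
  {"rx": 0,"ry": 0,"rz": 0,"x": 0,"y": 0,"z": 0,"claw": 0},
  {"rx": 0,"ry": 0,"rz": 0,"x": 0,"y": 0,"z": 0,"claw": 0},
  {"rx": 0,"ry": 0,"rz": 0,"x": 0,"y": 0,"z": 0,"claw": 0},
])

```text
time: 15.05
eef_pos: [603.4, 77.7, 104.0]
ee_rot: [-180.0, -0.0, 8.8]
wrist_force: [-0.6, 1.5, 2.4]
grip_width: 24.3
gripper_force: 30.0
```

drive_tool([
  {"rx": 0,"ry": 0,"rz": 0,"x": 0,"y": 0,"z": -10,"claw": 0},
  {"rx": 0,"ry": 0,"rz": 0,"x": 0,"y": 0,"z": -20,"claw": 0},
  {"rx": 0,"ry": 0,"rz": 0,"x": 0,"y": 0,"z": -30,"claw": 0},
  {"rx": 0,"ry": 0,"rz": 0,"x": 0,"y": 0,"z": -30,"claw": 0},
  {"rx": 0,"ry": 0,"rz": 0,"x": 0,"y": 0,"z": -10,"claw": 0},
  {"rx": 0,"ry": 0,"rz": 0,"x": -3,"y": -11,"z": 0,"claw": 0},
  {"rx": 0,"ry": 0,"rz": 0,"x": -8,"y": -25,"z": 0,"claw": 0},
  {"rx": 0,"ry": 0,"rz": 0,"x": -10,"y": -30,"z": 0,"claw": 0},
  {"rx": 0,"ry": 0,"rz": 0,"x": -10,"y": -30,"z": 0,"claw": 0},
  {"rx": 0,"ry": 0,"rz": 0,"x": -10,"y": -30,"z": 0,"claw": 0},
  {"rx": 0,"ry": 0,"rz": 0,"x": -10,"y": -30,"z": 0,"claw": 0},
  {"rx": 0,"ry": 0,"rz": 0,"x": -10,"y": -30,"z": 0,"claw": 0},
])

```text
time: 16.25
eef_pos: [512.5, 253.2, 202.1]
ee_rot: [180.0, 0.1, 8.9]
wrist_force: [0.7, 0.8, -1.6]
grip_width: 23.8
gripper_force: 30.0
```

drive_tool([
  {"rx": 0,"ry": 0,"rz": 0,"x": -10,"y": -30,"z": 0,"claw": 0},
  {"rx": 0,"ry": 0,"rz": 0,"x": -7,"y": -22,"z": 0,"claw": 0},
  {"rx": 0,"ry": 0,"rz": 0,"x": -3,"y": -13,"z": 0,"claw": 0},
  {"rx": 0,"ry": 0,"rz": 0,"x": 0,"y": 0,"z": 0,"claw": 0},
  {"rx": 0,"ry": 0,"rz": 0,"x": 0,"y": 0,"z": 20,"claw": 0},
  {"rx": 0,"ry": 0,"rz": 0,"x": 0,"y": 0,"z": 30,"claw": 0},
  {"rx": 0,"ry": 0,"rz": 0,"x": 0,"y": 0,"z": 30,"claw": 0},
  {"rx": 0,"ry": 0,"rz": 0,"x": 0,"y": 0,"z": 20,"claw": 0},
  {"rx": 0,"ry": 0,"rz": 0,"x": 0,"y": 0,"z": 10,"claw": 0},
  {"rx": 0,"ry": 0,"rz": 0,"x": 0,"y": 0,"z": 0,"claw": 0},
  {"rx": 0,"ry": 0,"rz": 0,"x": 0,"y": 0,"z": 0,"claw": 0},
])

```text
time: 17.35
eef_pos: [485.4, 312.9, 94.6]
ee_rot: [-180.0, -0.0, 8.8]
wrist_force: [0.6, -0.1, -0.4]
grip_width: 23.9
gripper_force: 30.0
```

drive_tool([
  {"rx": 0,"ry": 0,"rz": 0,"x": 0,"y": 0,"z": 4,"claw": 0},
  {"rx": 0,"ry": 0,"rz": 0,"x": 0,"y": 0,"z": 2,"claw": 0},
  {"rx": 0,"ry": 0,"rz": 0,"x": 0,"y": 0,"z": 0,"claw": 0},
  {"rx": 0,"ry": 0,"rz": 0,"x": 0,"y": 0,"z": 0,"claw": 0},
])

```text
time: 17.75
eef_pos: [484.9, 313.2, 88.0]
ee_rot: [180.0, -0.0, 8.8]
wrist_force: [-0.3, 0.5, -1.4]
grip_width: 24.2
gripper_force: 30.0
```

drive_tool([
  {"rx": 0,"ry": 0,"rz": 0,"x": 0,"y": 0,"z": 1,"claw": 0},
  {"rx": 0,"ry": 0,"rz": 0,"x": 0,"y": 0,"z": 0,"claw": 0},
])

```text
time: 17.95
eef_pos: [485.2, 313.9, 87.8]
ee_rot: [-180.0, -0.1, 8.8]
wrist_force: [-1.3, 0.9, 4.8]
grip_width: 23.7
gripper_force: 30.0
```

drive_tool([
  {"rx": 0,"ry": 0,"rz": 0,"x": 0,"y": 0,"z": 0,"claw": 0.8},
  {"rx": 0,"ry": 0,"rz": 0,"x": 0,"y": 0,"z": 0,"claw": 0.8},
  {"rx": 0,"ry": 0,"rz": 0,"x": 0,"y": 0,"z": 0,"claw": 0.8},
  {"rx": 0,"ry": 0,"rz": 0,"x": 0,"y": 0,"z": 0,"claw": 0.8},
  {"rx": 0,"ry": 0,"rz": 0,"x": 0,"y": 0,"z": 0,"claw": 0.8},
  {"rx": 0,"ry": 0,"rz": 0,"x": 0,"y": 0,"z": 0,"claw": 0.8},
  {"rx": 0,"ry": 0,"rz": 0,"x": 0,"y": 0,"z": -10,"claw": 0.8},
  {"rx": 0,"ry": 0,"rz": 0,"x": 0,"y": 0,"z": -20,"claw": 0.8},
  {"rx": 0,"ry": 0,"rz": 0,"x": 0,"y": 0,"z": -30,"claw": 0.8},
  {"rx": 0,"ry": 0,"rz": 0,"x": 0,"y": 0,"z": -30,"claw": 0.8},
  {"rx": 0,"ry": 0,"rz": 0,"x": 0,"y": 0,"z": -20,"claw": 0.8},
  {"rx": 0,"ry": 0,"rz": 0,"x": 4,"y": 18,"z": 0,"claw": 0.8},
])

```text
time: 19.15
eef_pos: [491.2, 299.4, 201.0]
ee_rot: [-179.8, -0.3, 9.1]
wrist_force: [0.3, 0.0, -0.2]
grip_width: 69.4
gripper_force: 0.0
```

drive_tool([
  {"rx": 0,"ry": 0,"rz": 0,"x": 8,"y": 35,"z": 0,"claw": 0.8},
  {"rx": 0,"ry": 0,"rz": 0,"x": 8,"y": 35,"z": 0,"claw": 0.8},
  {"rx": 0,"ry": 0,"rz": 0,"x": 8,"y": 35,"z": 0,"claw": 0.8},
  {"rx": 0,"ry": 0,"rz": 0,"x": 8,"y": 35,"z": 0,"claw": 0.8},
  {"rx": 0,"ry": 0,"rz": 0,"x": 8,"y": 35,"z": 0,"claw": 0.8},
  {"rx": 0,"ry": 0,"rz": 0,"x": 8,"y": 35,"z": 0,"claw": 0.8},
  {"rx": 0,"ry": 0,"rz": 0,"x": 8,"y": 35,"z": 0,"claw": 0.8},
  {"rx": 0,"ry": 0,"rz": 0,"x": 8,"y": 35,"z": 0,"claw": 0.8},
  {"rx": 0,"ry": 0,"rz": 0,"x": 8,"y": 35,"z": 0,"claw": 0.8},
  {"rx": 0,"ry": 0,"rz": 0,"x": 8,"y": 30,"z": 0,"claw": 0.8},
  {"rx": 0,"ry": 0,"rz": 0,"x": 0,"y": 14,"z": 0,"claw": 0.8},
  {"rx": 0,"ry": 0,"rz": 0,"x": 0,"y": 0,"z": 0,"claw": 0.8},
])

```text
time: 20.35
eef_pos: [625.7, -48.7, 197.0]
ee_rot: [180.0, 0.0, 8.6]
wrist_force: [0.3, 0.6, -0.5]
grip_width: 69.5
gripper_force: 0.0
```

Run:
```python
from h import *
s=get_state(); cv2.imwrite("pics/w6.png",snapshot("wrist")[:,:,::-1]); s=get_state();print(s["eef_pos"],s["ee_rot"],delta(s,[626,-46,107]))
```

```text
[625.39021499 -46.23589464 197.10877663] [-1.79965895e+02 -3.70871590e-03  8.78713847e+00] [ 0.6 -0.1 90.1]
```

View pics/w6.png

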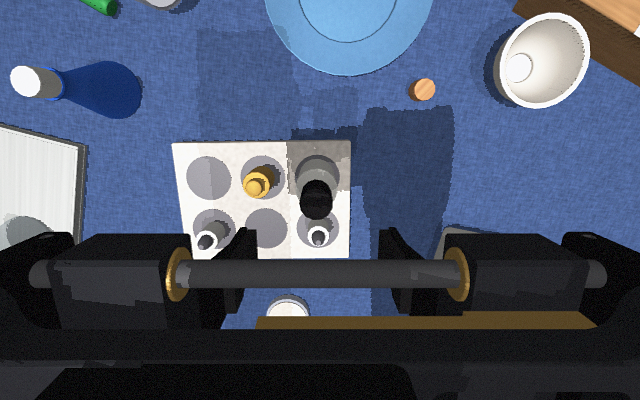

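drive_tool([
  {"rx": 0,"ry": 0,"rz": 0,"x": 0.6,"y": 0,"z": 20,"claw": 0.7},
  {"rx": 0,"ry": 0,"rz": 0,"x": 0,"y": 0,"z": 30,"claw": 0.7},
  {"rx": 0,"ry": 0,"rz": 0,"x": 0,"y": 0,"z": 20,"claw": 0.7},
  {"rx": 0,"ry": 0,"rz": 0,"x": 0,"y": 0,"z": 12,"claw": 0.7},
  {"rx": 0,"ry": 0,"rz": 0,"x": 0,"y": 0,"z": 8,"claw": 0.7},
  {"rx": 0,"ry": 0,"rz": 0,"x": 0,"y": 0,"z": 0,"claw": 0.7},
  {"rx": 0,"ry": 0,"rz": 0,"x": 0,"y": 0,"z": 0,"claw": 0.7},
  {"rx": 0,"ry": 0,"rz": 0,"x": 0,"y": 0,"z": 0,"claw": 0},
  {"rx": 0,"ry": 0,"rz": 0,"x": 0,"y": 0,"z": 0,"claw": 0},
  {"rx": 0,"ry": 0,"rz": 0,"x": 0,"y": 0,"z": 0,"claw": 0},
  {"rx": 0,"ry": 0,"rz": 0,"x": 0,"y": 0,"z": 0,"claw": 0},
  {"rx": 0,"ry": 0,"rz": 0,"x": 0,"y": 0,"z": 0,"claw": 0},
])

```text
time: 21.6
eef_pos: [626.2, -46.5, 106.9]
ee_rot: [180.0, -0.0, 8.8]
wrist_force: [-0.3, -0.6, 0.5]
grip_width: 29.0
gripper_force: 0.3
```

drive_tool([
  {"rx": 0,"ry": 0,"rz": 0,"x": 0,"y": 0,"z": 0,"claw": 0},
  {"rx": 0,"ry": 0,"rz": 0,"x": 0,"y": 0,"z": 0,"claw": 0},
  {"rx": 0,"ry": 0,"rz": 0,"x": 0,"y": 0,"z": 0,"claw": 0},
  {"rx": 0,"ry": 0,"rz": 0,"x": 0,"y": 0,"z": 0,"claw": 0},
  {"rx": 0,"ry": 0,"rz": 0,"x": 0,"y": 0,"z": 0,"claw": 0},
])

```text
time: 22.1
eef_pos: [626.2, -46.6, 106.9]
ee_rot: [180.0, -0.0, 8.8]
wrist_force: [0.3, -0.6, 0.8]
grip_width: 27.2
gripper_force: 30.0
```

Run:
```python
from h import *
s=get_state();print(s["eef_pos"],s["ee_rot"],delta(s,[564,303,107]))
```

```text
[626.21606779 -46.5536954  106.88307601] [ 1.79989180e+02 -3.65563906e-03  8.81660694e+00] [-7.90e+00 -3.55e+02 -2.00e-01]
```

drive_tool([
  {"rx": 0,"ry": 0,"rz": 0,"x": 0,"y": 0,"z": -10,"claw": 0},
  {"rx": 0,"ry": 0,"rz": 0,"x": 0,"y": 0,"z": -20,"claw": 0},
  {"rx": 0,"ry": 0,"rz": 0,"x": 0,"y": 0,"z": -30,"claw": 0},
  {"rx": 0,"ry": 0,"rz": 0,"x": 0,"y": 0,"z": -30,"claw": 0},
  {"rx": 0,"ry": 0,"rz": 0,"x": 0,"y": 0,"z": -10,"claw": 0},
  {"rx": 0,"ry": 0,"rz": 0,"x": 0,"y": -10,"z": 0,"claw": 0},
  {"rx": 0,"ry": 0,"rz": 0,"x": 0,"y": -25,"z": 0,"claw": 0},
  {"rx": 0,"ry": 0,"rz": 0,"x": -1,"y": -35,"z": 0,"claw": 0},
  {"rx": 0,"ry": 0,"rz": 0,"x": -1,"y": -35,"z": 0,"claw": 0},
  {"rx": 0,"ry": 0,"rz": 0,"x": -1,"y": -35,"z": 0,"claw": 0},
  {"rx": 0,"ry": 0,"rz": 0,"x": -1,"y": -35,"z": 0,"claw": 0},
  {"rx": 0,"ry": 0,"rz": 0,"x": -1,"y": -35,"z": 0,"claw": 0},
])

```text
time: 23.3
eef_pos: [587.4, 162.1, 204.9]
ee_rot: [180.0, 0.1, 8.9]
wrist_force: [1.1, 0.1, -1.4]
grip_width: 26.7
gripper_force: 30.0
```

drive_tool([
  {"rx": 0,"ry": 0,"rz": 0,"x": -1,"y": -35,"z": 0,"claw": 0},
  {"rx": 0,"ry": 0,"rz": 0,"x": -1,"y": -35,"z": 0,"claw": 0},
  {"rx": 0,"ry": 0,"rz": 0,"x": -1,"y": -35,"z": 0,"claw": 0},
  {"rx": 0,"ry": 0,"rz": 0,"x": 0,"y": -25,"z": 0,"claw": 0},
  {"rx": 0,"ry": 0,"rz": 0,"x": 0,"y": -15,"z": 0,"claw": 0},
  {"rx": 0,"ry": 0,"rz": 0,"x": 0,"y": 0,"z": 20,"claw": 0},
  {"rx": 0,"ry": 0,"rz": 0,"x": 0,"y": 0,"z": 30,"claw": 0},
  {"rx": 0,"ry": 0,"rz": 0,"x": 0,"y": 0,"z": 30,"claw": 0},
  {"rx": 0,"ry": 0,"rz": 0,"x": 0,"y": 0,"z": 20,"claw": 0},
  {"rx": 0,"ry": 0,"rz": 0,"x": 0,"y": 0,"z": 8,"claw": 0},
  {"rx": 0,"ry": 0,"rz": 0,"x": 0,"y": 0,"z": 4,"claw": 0},
  {"rx": 0,"ry": 0,"rz": 0,"x": 0,"y": 0,"z": 0,"claw": 0},
])

```text
time: 24.5
eef_pos: [563.9, 303.1, 94.9]
ee_rot: [180.0, 0.0, 8.8]
wrist_force: [0.7, -0.4, -2.5]
grip_width: 27.3
gripper_force: 30.0
```

drive_tool([
  {"rx": 0,"ry": 0,"rz": 0,"x": 0,"y": 0,"z": 2,"claw": 0},
  {"rx": 0,"ry": 0,"rz": 0,"x": 0,"y": 0,"z": 1,"claw": 0},
  {"rx": 0,"ry": 0,"rz": 0,"x": 0,"y": 0,"z": 0,"claw": 0},
  {"rx": 0,"ry": 0,"rz": 0,"x": 0,"y": 0,"z": 0,"claw": 0},
])

```text
time: 24.9
eef_pos: [564.0, 303.2, 92.2]
ee_rot: [180.0, -0.0, 8.8]
wrist_force: [-0.7, -0.9, -2.4]
grip_width: 27.0
gripper_force: 30.0
```

drive_tool([
  {"rx": 0,"ry": 0,"rz": 0,"x": 0,"y": 0,"z": 1,"claw": 0},
  {"rx": 0,"ry": 0,"rz": 0,"x": 0,"y": 0,"z": 0,"claw": 0},
])

```text
time: 25.1
eef_pos: [563.9, 303.2, 90.9]
ee_rot: [180.0, -0.0, 8.8]
wrist_force: [0.7, -0.2, -0.4]
grip_width: 26.9
gripper_force: 30.0
```

drive_tool([
  {"rx": 0,"ry": 0,"rz": 0,"x": 0,"y": 0,"z": 0.5,"claw": 0},
  {"rx": 0,"ry": 0,"rz": 0,"x": 0,"y": 0,"z": 0,"claw": 0},
])

```text
time: 25.3
eef_pos: [564.2, 303.3, 90.9]
ee_rot: [-180.0, -0.1, 8.8]
wrist_force: [-0.1, -0.6, 4.6]
grip_width: 27.4
gripper_force: 30.0
```

drive_tool([
  {"rx": 0,"ry": 0,"rz": 0,"x": 0,"y": 0,"z": 0,"claw": 0.8},
  {"rx": 0,"ry": 0,"rz": 0,"x": 0,"y": 0,"z": 0,"claw": 0.8},
  {"rx": 0,"ry": 0,"rz": 0,"x": 0,"y": 0,"z": 0,"claw": 0.8},
  {"rx": 0,"ry": 0,"rz": 0,"x": 0,"y": 0,"z": 0,"claw": 0.8},
  {"rx": 0,"ry": 0,"rz": 0,"x": 0,"y": 0,"z": 0,"claw": 0.8},
  {"rx": 0,"ry": 0,"rz": 0,"x": 0,"y": 0,"z": 0,"claw": 0.8},
  {"rx": 0,"ry": 0,"rz": 0,"x": 0,"y": 0,"z": -10,"claw": 0.8},
  {"rx": 0,"ry": 0,"rz": 0,"x": 0,"y": 0,"z": -20,"claw": 0.8},
  {"rx": 0,"ry": 0,"rz": 0,"x": 0,"y": 0,"z": -30,"claw": 0.8},
  {"rx": 0,"ry": 0,"rz": 0,"x": 0,"y": 0,"z": -30,"claw": 0.8},
  {"rx": 0,"ry": 0,"rz": 0,"x": 0,"y": 0,"z": -10,"claw": 0.8},
  {"rx": 0,"ry": 0,"rz": 0,"x": 0,"y": 16,"z": 0,"claw": 0.8},
])

```text
time: 26.5
eef_pos: [565.9, 289.9, 192.4]
ee_rot: [-179.9, -0.2, 9.0]
wrist_force: [-0.3, 0.1, -0.1]
grip_width: 69.8
gripper_force: 0.0
```

drive_tool([
  {"rx": 0,"ry": 0,"rz": 0,"x": 0.7,"y": 33,"z": 0,"claw": 0.8},
  {"rx": 0,"ry": 0,"rz": 0,"x": 0.7,"y": 33,"z": 0,"claw": 0.8},
  {"rx": 0,"ry": 0,"rz": 0,"x": 0.7,"y": 33,"z": 0,"claw": 0.8},
  {"rx": 0,"ry": 0,"rz": 0,"x": 0.7,"y": 33,"z": 0,"claw": 0.8},
  {"rx": 0,"ry": 0,"rz": 0,"x": 0.7,"y": 33,"z": 0,"claw": 0.8},
  {"rx": 0,"ry": 0,"rz": 0,"x": 0.7,"y": 33,"z": 0,"claw": 0.8},
  {"rx": 0,"ry": 0,"rz": 0,"x": 0.7,"y": 33,"z": 0,"claw": 0.8},
  {"rx": 0,"ry": 0,"rz": 0,"x": 0.5,"y": 29,"z": 0,"claw": 0.8},
  {"rx": 0,"ry": 0,"rz": 0,"x": 0,"y": 16,"z": 0,"claw": 0.8},
  {"rx": 0,"ry": 0,"rz": 0,"x": 0,"y": 0,"z": 30,"claw": 0.7},
  {"rx": 0,"ry": 0,"rz": 0,"x": 0,"y": 0,"z": 30,"claw": 0.7},
  {"rx": 0,"ry": 0,"rz": 0,"x": 0,"y": 0,"z": 0,"claw": 0.7},
])

```text
time: 27.7
eef_pos: [610.9, 14.8, 125.8]
ee_rot: [-179.9, 0.4, 8.8]
wrist_force: [-0.6, -0.4, -0.5]
grip_width: 61.5
gripper_force: 0.0
```

Run:
```python
from h import *
b=snapshot("scene"); w=snapshot("wrist"); s=get_state(); np.save("w7.npy",tool(s)); print(s["time"],s["eef_pos"],s["ee_rot"],delta(s,[614,15.5,28]))
cv2.imwrite("pics/w7.png",np.vstack([w[60:300],b[120:400]])[:,:,::-1])
```

```text
27.8 [613.5006268   15.5681741  130.37999286] [-1.79976575e+02  6.70031404e-02  8.84915339e+00] [  0.6   0.2 102.4]
```

View pics/w7.png

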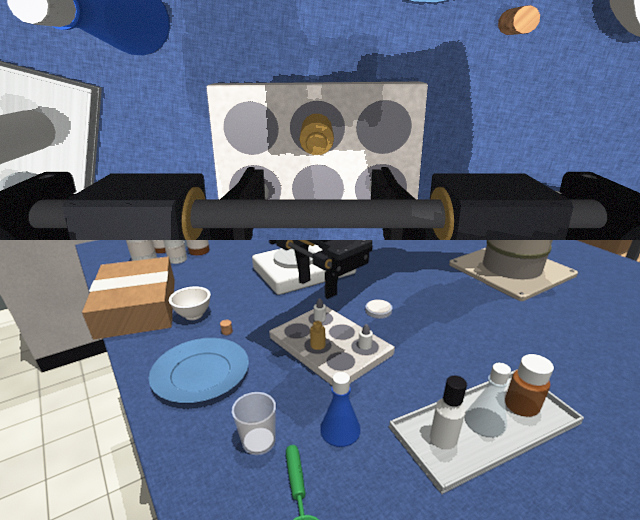

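drive_tool([
  {"rx": 0,"ry": 0,"rz": 0,"x": 0.5,"y": 0,"z": 20,"claw": 0.7},
  {"rx": 0,"ry": 0,"rz": 0,"x": 0,"y": 0,"z": 25,"claw": 0.7},
  {"rx": 0,"ry": 0,"rz": 0,"x": 0,"y": 0,"z": 25,"claw": 0.7},
  {"rx": 0,"ry": 0,"rz": 0,"x": 0,"y": 0,"z": 15,"claw": 0.7},
  {"rx": 0,"ry": 0,"rz": 0,"x": 0,"y": 0,"z": 10,"claw": 0.7},
  {"rx": 0,"ry": 0,"rz": 0,"x": 0,"y": 0,"z": 6,"claw": 0.7},
  {"rx": 0,"ry": 0,"rz": 0,"x": 0,"y": 0,"z": 0,"claw": 0.7},
  {"rx": 0,"ry": 0,"rz": 0,"x": 0,"y": 0,"z": 0,"claw": 0},
  {"rx": 0,"ry": 0,"rz": 0,"x": 0,"y": 0,"z": 0,"claw": 0},
  {"rx": 0,"ry": 0,"rz": 0,"x": 0,"y": 0,"z": 0,"claw": 0},
  {"rx": 0,"ry": 0,"rz": 0,"x": 0,"y": 0,"z": 0,"claw": 0},
  {"rx": 0,"ry": 0,"rz": 0,"x": 0,"y": 0,"z": 0,"claw": 0},
])

```text
time: 29.0
eef_pos: [614.6, 15.7, 29.6]
ee_rot: [-180.0, -0.0, 8.8]
wrist_force: [0.4, 0.0, 1.1]
grip_width: 28.8
gripper_force: 30.5
```

drive_tool([
  {"rx": 0,"ry": 0,"rz": 0,"x": 0,"y": 0,"z": 0,"claw": 0},
  {"rx": 0,"ry": 0,"rz": 0,"x": 0,"y": 0,"z": 0,"claw": 0},
  {"rx": 0,"ry": 0,"rz": 0,"x": 0,"y": 0,"z": 0,"claw": 0},
  {"rx": 0,"ry": 0,"rz": 0,"x": 0,"y": 0,"z": 0,"claw": 0},
  {"rx": 0,"ry": 0,"rz": 0,"x": 0,"y": 0,"z": 0,"claw": 0},
])

```text
time: 29.5
eef_pos: [614.6, 15.7, 29.5]
ee_rot: [-180.0, -0.0, 8.8]
wrist_force: [-0.5, 1.0, 2.8]
grip_width: 28.8
gripper_force: 30.0
```

Run:
```python
from h import *
# refine the pan: bright disc contour in the start top view, and sampling by ellipse fit
g=cv2.cvtColor(cv2.imread("pics/top0.png"),cv2.COLOR_BGR2GRAY)[180:305,420:525]
big=cv2.resize(g,None,fx=6,fy=6,interpolation=2)
cs=cv2.HoughCircles(cv2.GaussianBlur(big,(0,0),4),cv2.HOUGH_GRADIENT,2,600,param1=60,param2=30,minRadius=130,maxRadius=210)
c=cs[0,0]/6+[420,180,0]; print(c, ray("top",55,[c[:2]]))
s=get_state();print(s["eef_pos"],s["ee_rot"],delta(s,[489,-301,100]))
```

```text
[474.5        227.16666794  29.        ] [[ 490.69852486 -302.62597793   55.        ]]
[614.62901392  15.73601344  29.54761663] [-1.79994976e+02 -2.39248090e-02  8.83158385e+00] [-172.7  293.7  -70.6]
```

drive_tool([
  {"rx": 0,"ry": 0,"rz": 0,"x": 0,"y": 0,"z": -10,"claw": 0},
  {"rx": 0,"ry": 0,"rz": 0,"x": 0,"y": 0,"z": -20,"claw": 0},
  {"rx": 0,"ry": 0,"rz": 0,"x": 0,"y": 0,"z": -25,"claw": 0},
  {"rx": 0,"ry": 0,"rz": 0,"x": 0,"y": 0,"z": -25,"claw": 0},
  {"rx": 0,"ry": 0,"rz": 0,"x": -6,"y": 10,"z": 0,"claw": 0},
  {"rx": 0,"ry": 0,"rz": 0,"x": -15,"y": 25,"z": 0,"claw": 0},
  {"rx": 0,"ry": 0,"rz": 0,"x": -18,"y": 31,"z": 0,"claw": 0},
  {"rx": 0,"ry": 0,"rz": 0,"x": -18,"y": 31,"z": 0,"claw": 0},
  {"rx": 0,"ry": 0,"rz": 0,"x": -18,"y": 31,"z": 0,"claw": 0},
  {"rx": 0,"ry": 0,"rz": 0,"x": -18,"y": 31,"z": 0,"claw": 0},
  {"rx": 0,"ry": 0,"rz": 0,"x": -18,"y": 31,"z": 0,"claw": 0},
  {"rx": 0,"ry": 0,"rz": 0,"x": -18,"y": 31,"z": 0,"claw": 0},
])

```text
time: 30.7
eef_pos: [518.9, -224.8, 108.4]
ee_rot: [-180.0, 0.1, 8.8]
wrist_force: [-0.3, -0.8, -3.7]
grip_width: 29.0
gripper_force: 30.0
```

drive_tool([
  {"rx": 0,"ry": 0,"rz": 0,"x": -18,"y": 31,"z": 0,"claw": 0},
  {"rx": 0,"ry": 0,"rz": 0,"x": -15,"y": 25,"z": 0,"claw": 0},
  {"rx": 0,"ry": 0,"rz": 0,"x": -8,"y": 12,"z": 0,"claw": 0},
  {"rx": 0,"ry": 0,"rz": 0,"x": -2,"y": 6,"z": 0,"claw": 0},
  {"rx": 0,"ry": 0,"rz": 0,"x": 0,"y": 0,"z": 0,"claw": 0},
  {"rx": 0,"ry": 0,"rz": 0,"x": 0,"y": 0,"z": 0,"claw": 0},
])

```text
time: 31.3
eef_pos: [490.5, -300.7, 109.2]
ee_rot: [-180.0, -0.0, 8.9]
wrist_force: [-0.1, 0.8, -2.2]
grip_width: 29.0
gripper_force: 30.0
```

Run:
```python
from h import *
s=get_state();print(s["eef_pos"],s["ee_rot"],s["wrist_force"],delta(s,[490,-302,66]))
w=snapshot("wrist"); t=snapshot("scene")
cv2.imwrite("pics/w8.png",np.hstack([w[100:330,180:480],cv2.resize(t[100:200,220:380],None,fx=2.3,fy=2.3,interpolation=2)])[:,:,::-1])
```

```text
[ 490.46591262 -300.6769657   109.22222742] [-1.79956287e+02 -1.73684683e-02  8.94096458e+00] [-0.11966866  0.76461209 -2.21969205] [-0.7  1.3 43.2]
```

View pics/w8.png

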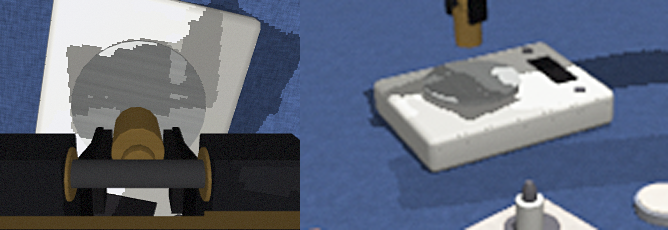

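Run:
```python
from h import *
s=get_state();T=tool(s);p=ray("wrist",55,[(317.5,140),(249,207),(386,207)],T@get_calibration("wrist")["T_tool_cam"])
print((p-T[:3,3])@T[:3,:3])
```

```text
[[ 53.11188877  -0.37109373  54.38663624]
 [ -0.38090149 -55.72454117  54.38916444]
 [ -0.28734557  55.06140961  54.34544677]]
```

drive_tool([
  {"rx": 0,"ry": 0,"rz": 0,"x": -1.5,"y": 0,"z": 10,"claw": 0},
  {"rx": 0,"ry": 0,"rz": 0,"x": 0,"y": 0,"z": 15,"claw": 0},
  {"rx": 0,"ry": 0,"rz": 0,"x": 0,"y": 0,"z": 10,"claw": 0},
  {"rx": 0,"ry": 0,"rz": 0,"x": 0,"y": 0,"z": 5,"claw": 0},
  {"rx": 0,"ry": 0,"rz": 0,"x": 0,"y": 0,"z": 3,"claw": 0},
  {"rx": 0,"ry": 0,"rz": 0,"x": 0,"y": 0,"z": 0,"claw": 0},
  {"rx": 0,"ry": 0,"rz": 0,"x": 0,"y": 0,"z": 0,"claw": 0},
])

```text
time: 32.1
eef_pos: [488.5, -302.7, 66.7]
ee_rot: [180.0, -0.0, 8.8]
wrist_force: [0.4, 0.2, -2.0]
grip_width: 28.8
gripper_force: 30.0
```

drive_tool([
  {"rx": 0,"ry": 0,"rz": 0,"x": 0,"y": 0,"z": 1,"claw": 0},
  {"rx": 0,"ry": 0,"rz": 0,"x": 0,"y": 0,"z": 0,"claw": 0},
])

```text
time: 32.3
eef_pos: [488.3, -302.8, 65.6]
ee_rot: [180.0, -0.0, 8.8]
wrist_force: [1.0, -0.1, -2.1]
grip_width: 28.7
gripper_force: 30.0
```

drive_tool([
  {"rx": 0,"ry": 0,"rz": 0,"x": 0,"y": 0,"z": 1,"claw": 0},
  {"rx": 0,"ry": 0,"rz": 0,"x": 0,"y": 0,"z": 0,"claw": 0},
])

```text
time: 32.5
eef_pos: [488.5, -302.7, 64.6]
ee_rot: [180.0, -0.0, 8.8]
wrist_force: [-0.2, -0.2, -1.1]
grip_width: 29.0
gripper_force: 30.0
```

drive_tool([
  {"rx": 0,"ry": 0,"rz": 0,"x": 0,"y": 0,"z": 0.5,"claw": 0},
  {"rx": 0,"ry": 0,"rz": 0,"x": 0,"y": 0,"z": 0,"claw": 0},
])

```text
time: 32.7
eef_pos: [488.7, -302.7, 64.5]
ee_rot: [180.0, -0.0, 8.8]
wrist_force: [-1.2, 1.2, 5.9]
grip_width: 28.9
gripper_force: 30.0
```

drive_tool([
  {"rx": 0,"ry": 0,"rz": 0,"x": 0,"y": 0,"z": 0,"claw": 0.8},
  {"rx": 0,"ry": 0,"rz": 0,"x": 0,"y": 0,"z": 0,"claw": 0.8},
  {"rx": 0,"ry": 0,"rz": 0,"x": 0,"y": 0,"z": 0,"claw": 0.8},
  {"rx": 0,"ry": 0,"rz": 0,"x": 0,"y": 0,"z": 0,"claw": 0.8},
  {"rx": 0,"ry": 0,"rz": 0,"x": 0,"y": 0,"z": 0,"claw": 0.8},
  {"rx": 0,"ry": 0,"rz": 0,"x": 0,"y": 0,"z": 0,"claw": 0.8},
  {"rx": 0,"ry": 0,"rz": 0,"x": 0,"y": 0,"z": -10,"claw": 0.8},
  {"rx": 0,"ry": 0,"rz": 0,"x": 0,"y": 0,"z": -20,"claw": 0.8},
  {"rx": 0,"ry": 0,"rz": 0,"x": 0,"y": 0,"z": -30,"claw": 0.8},
  {"rx": 0,"ry": 0,"rz": 0,"x": 0,"y": 0,"z": -35,"claw": 0.8},
  {"rx": 0,"ry": 0,"rz": 0,"x": 0,"y": 0,"z": -35,"claw": 0.8},
  {"rx": 0,"ry": 0,"rz": 0,"x": 0,"y": 0,"z": 0,"claw": 0.8},
])

```text
time: 33.9
eef_pos: [490.7, -303.5, 199.8]
ee_rot: [179.7, -0.4, 8.8]
wrist_force: [0.3, -0.1, 0.4]
grip_width: 69.4
gripper_force: 0.0
```

Run:
```python
from h import *
w=snapshot("wrist"); t=snapshot("scene"); tt=snapshot("top"); s=get_state();print(s["time"],s["eef_pos"],delta(s,[564.2,303.3,195]))
cv2.imwrite("pics/w9.png",np.hstack([w[100:330,180:480],cv2.resize(t[100:200,220:380],None,fx=2.3,fy=2.3,interpolation=2)])[:,:,::-1])
```

```text
34.05 [ 488.05293489 -302.60148806  193.83269939] [ 168.2 -587.1   -1.3]
```

View pics/w9.png

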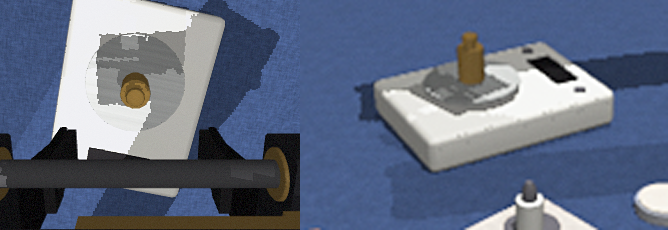

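The weight stands upright in the middle of the pan (base ≈ pan centre at crop (135,82)). Now the bottle goes back.

drive_tool([
  {"rx": 0,"ry": 0,"rz": 0,"x": 4,"y": -15,"z": 0,"claw": 0.7},
  {"rx": 0,"ry": 0,"rz": 0,"x": 9,"y": -32,"z": 0,"claw": 0.7},
  {"rx": 0,"ry": 0,"rz": 0,"x": 9,"y": -32,"z": 0,"claw": 0.7},
  {"rx": 0,"ry": 0,"rz": 0,"x": 9,"y": -32,"z": 0,"claw": 0.7},
  {"rx": 0,"ry": 0,"rz": 0,"x": 9,"y": -32,"z": 0,"claw": 0.7},
  {"rx": 0,"ry": 0,"rz": 0,"x": 9,"y": -32,"z": 0,"claw": 0.7},
  {"rx": 0,"ry": 0,"rz": 0,"x": 9,"y": -32,"z": 0,"claw": 0.7},
  {"rx": 0,"ry": 0,"rz": 0,"x": 9,"y": -32,"z": 0,"claw": 0.7},
  {"rx": 0,"ry": 0,"rz": 0,"x": 9,"y": -32,"z": 0,"claw": 0.7},
  {"rx": 0,"ry": 0,"rz": 0,"x": 9,"y": -32,"z": 0,"claw": 0.7},
  {"rx": 0,"ry": 0,"rz": 0,"x": 9,"y": -32,"z": 0,"claw": 0.7},
  {"rx": 0,"ry": 0,"rz": 0,"x": 9,"y": -32,"z": 0,"claw": 0.7},
])

```text
time: 35.25
eef_pos: [532.6, 78.2, 193.0]
ee_rot: [-180.0, 0.1, 8.9]
wrist_force: [0.2, -1.2, -0.6]
grip_width: 61.2
gripper_force: 0.0
```

drive_tool([
  {"rx": 0,"ry": 0,"rz": 0,"x": 9,"y": -32,"z": 0,"claw": 0.7},
  {"rx": 0,"ry": 0,"rz": 0,"x": 9,"y": -32,"z": 0,"claw": 0.7},
  {"rx": 0,"ry": 0,"rz": 0,"x": 9,"y": -32,"z": 0,"claw": 0.7},
  {"rx": 0,"ry": 0,"rz": 0,"x": 9,"y": -32,"z": 0,"claw": 0.7},
  {"rx": 0,"ry": 0,"rz": 0,"x": 9,"y": -32,"z": 0,"claw": 0.7},
  {"rx": 0,"ry": 0,"rz": 0,"x": 9,"y": -32,"z": 0,"claw": 0.7},
  {"rx": 0,"ry": 0,"rz": 0,"x": 8,"y": -20,"z": 0,"claw": 0.7},
  {"rx": 0,"ry": 0,"rz": 0,"x": 3,"y": -8,"z": 0,"claw": 0.7},
  {"rx": 0,"ry": 0,"rz": 0,"x": 0,"y": 0,"z": 0,"claw": 0.7},
  {"rx": 0,"ry": 0,"rz": 0,"x": 0,"y": 0,"z": 0,"claw": 0.7},
  {"rx": 0,"ry": 0,"rz": 0,"x": 0,"y": 0,"z": 0,"claw": 0.7},
])

```text
time: 36.35
eef_pos: [564.5, 301.7, 193.8]
ee_rot: [179.9, -0.0, 8.7]
wrist_force: [0.1, 0.2, -1.0]
grip_width: 60.7
gripper_force: 0.0
```

Run:
```python
from h import *
s=get_state();print(s["eef_pos"],s["ee_rot"],delta(s,[564.2,303.3,91.2]))
```

```text
[564.49918292 301.7118411  193.76976352] [ 1.79944360e+02 -2.59051208e-03  8.72505031e+00] [-1.000e-01 -1.700e+00  1.026e+02]
```

drive_tool([
  {"rx": 0,"ry": 0,"rz": 0,"x": 0,"y": -1,"z": 20,"claw": 0.6},
  {"rx": 0,"ry": 0,"rz": 0,"x": 0,"y": 0,"z": 30,"claw": 0.6},
  {"rx": 0,"ry": 0,"rz": 0,"x": 0,"y": 0,"z": 25,"claw": 0.6},
  {"rx": 0,"ry": 0,"rz": 0,"x": 0,"y": 0,"z": 17,"claw": 0.6},
  {"rx": 0,"ry": 0,"rz": 0,"x": 0,"y": 0,"z": 10,"claw": 0.6},
  {"rx": 0,"ry": 0,"rz": 0,"x": 0,"y": 0,"z": 0,"claw": 0.6},
  {"rx": 0,"ry": 0,"rz": 0,"x": 0,"y": 0,"z": 0,"claw": 0},
  {"rx": 0,"ry": 0,"rz": 0,"x": 0,"y": 0,"z": 0,"claw": 0},
  {"rx": 0,"ry": 0,"rz": 0,"x": 0,"y": 0,"z": 0,"claw": 0},
  {"rx": 0,"ry": 0,"rz": 0,"x": 0,"y": 0,"z": 0,"claw": 0},
  {"rx": 0,"ry": 0,"rz": 0,"x": 0,"y": 0,"z": 0,"claw": 0},
  {"rx": 0,"ry": 0,"rz": 0,"x": 0,"y": 0,"z": 0,"claw": 0},
])

```text
time: 37.55
eef_pos: [564.4, 304.3, 92.4]
ee_rot: [-180.0, -0.1, 8.8]
wrist_force: [0.7, -1.0, 4.5]
grip_width: 26.8
gripper_force: 30.0
```

drive_tool([
  {"rx": 0,"ry": 0,"rz": 0,"x": 0,"y": 0,"z": 0,"claw": 0},
  {"rx": 0,"ry": 0,"rz": 0,"x": 0,"y": 0,"z": 0,"claw": 0},
  {"rx": 0,"ry": 0,"rz": 0,"x": 0,"y": 0,"z": 0,"claw": 0},
  {"rx": 0,"ry": 0,"rz": 0,"x": 0,"y": 0,"z": 0,"claw": 0},
])

```text
time: 37.95
eef_pos: [564.5, 304.3, 92.4]
ee_rot: [-180.0, -0.1, 8.8]
wrist_force: [-0.2, -1.0, 4.7]
grip_width: 27.0
gripper_force: 30.0
```

Run:
```python
from h import *
s=get_state();print(s["eef_pos"],s["ee_rot"],s["gripper_force"],delta(s,[626.2,-46.6,107]))
```

```text
[564.46036206 304.25475956  92.35155113] [-1.79999405e+02 -5.14358631e-02  8.81367403e+00] 30.014611780643463 [  7.3 356.2 -14.6]
```

drive_tool([
  {"rx": 0,"ry": 0,"rz": 0,"x": 0,"y": 0,"z": -10,"claw": 0},
  {"rx": 0,"ry": 0,"rz": 0,"x": 0,"y": 0,"z": -25,"claw": 0},
  {"rx": 0,"ry": 0,"rz": 0,"x": 0,"y": 0,"z": -30,"claw": 0},
  {"rx": 0,"ry": 0,"rz": 0,"x": 0,"y": 0,"z": -30,"claw": 0},
  {"rx": 0,"ry": 0,"rz": 0,"x": 0,"y": 0,"z": -15,"claw": 0},
  {"rx": 0,"ry": 0,"rz": 0,"x": 0,"y": 10,"z": 0,"claw": 0},
  {"rx": 0,"ry": 0,"rz": 0,"x": 0,"y": 25,"z": 0,"claw": 0},
  {"rx": 0,"ry": 0,"rz": 0,"x": 1,"y": 35,"z": 0,"claw": 0},
  {"rx": 0,"ry": 0,"rz": 0,"x": 1,"y": 35,"z": 0,"claw": 0},
  {"rx": 0,"ry": 0,"rz": 0,"x": 1,"y": 35,"z": 0,"claw": 0},
  {"rx": 0,"ry": 0,"rz": 0,"x": 1,"y": 35,"z": 0,"claw": 0},
  {"rx": 0,"ry": 0,"rz": 0,"x": 1,"y": 35,"z": 0,"claw": 0},
])

```text
time: 39.15
eef_pos: [600.5, 94.7, 199.8]
ee_rot: [180.0, 0.2, 8.8]
wrist_force: [0.5, -0.1, -1.6]
grip_width: 26.9
gripper_force: 30.0
```

drive_tool([
  {"rx": 0,"ry": 0,"rz": 0,"x": 1,"y": 35,"z": 0,"claw": 0},
  {"rx": 0,"ry": 0,"rz": 0,"x": 1,"y": 35,"z": 0,"claw": 0},
  {"rx": 0,"ry": 0,"rz": 0,"x": 0,"y": 35,"z": 0,"claw": 0},
  {"rx": 0,"ry": 0,"rz": 0,"x": 0,"y": 25,"z": 0,"claw": 0},
  {"rx": 0,"ry": 0,"rz": 0,"x": 0,"y": 16,"z": 0,"claw": 0},
  {"rx": 0,"ry": 0,"rz": 0,"x": 0,"y": 0,"z": 0,"claw": 0},
  {"rx": 0,"ry": 0,"rz": 0,"x": 0,"y": 0,"z": 20,"claw": 0},
  {"rx": 0,"ry": 0,"rz": 0,"x": 0,"y": 0,"z": 30,"claw": 0},
  {"rx": 0,"ry": 0,"rz": 0,"x": 0,"y": 0,"z": 20,"claw": 0},
  {"rx": 0,"ry": 0,"rz": 0,"x": 0,"y": 0,"z": 12,"claw": 0},
  {"rx": 0,"ry": 0,"rz": 0,"x": 0,"y": 0,"z": 0,"claw": 0},
  {"rx": 0,"ry": 0,"rz": 0,"x": 0,"y": 0,"z": 0,"claw": 0},
])

```text
time: 40.35
eef_pos: [625.9, -45.7, 120.6]
ee_rot: [-180.0, -0.0, 8.9]
wrist_force: [0.4, 0.5, -0.9]
grip_width: 27.1
gripper_force: 30.0
```

Run:
```python
from h import *
s=get_state();print(s["eef_pos"],s["ee_rot"],s["gripper_force"],delta(s,[626.2,-46.6,108.4]))
```

```text
[625.89865759 -45.71350002 120.57278444] [-1.79989207e+02 -4.34063790e-02  8.87585319e+00] 29.989630579948425 [ 0.2  0.9 12.2]
```

drive_tool([
  {"rx": 0,"ry": 0,"rz": 0,"x": 0,"y": 0,"z": 6,"claw": 0},
  {"rx": 0,"ry": 0,"rz": 0,"x": 0,"y": 0,"z": 4,"claw": 0},
  {"rx": 0,"ry": 0,"rz": 0,"x": 0,"y": 0,"z": 1,"claw": 0},
  {"rx": 0,"ry": 0,"rz": 0,"x": 0,"y": 0,"z": 0,"claw": 0},
  {"rx": 0,"ry": 0,"rz": 0,"x": 0,"y": 0,"z": 0,"claw": 0},
])

```text
time: 40.85
eef_pos: [625.7, -46.5, 109.0]
ee_rot: [180.0, -0.0, 8.8]
wrist_force: [-0.3, -0.3, -2.7]
grip_width: 26.8
gripper_force: 30.0
```

drive_tool([
  {"rx": 0,"ry": 0,"rz": 0,"x": 0,"y": 0,"z": 1,"claw": 0},
  {"rx": 0,"ry": 0,"rz": 0,"x": 0,"y": 0,"z": 0,"claw": 0},
  {"rx": 0,"ry": 0,"rz": 0,"x": 0,"y": 0,"z": 0,"claw": 0},
])

```text
time: 41.15
eef_pos: [626.0, -46.6, 108.4]
ee_rot: [180.0, -0.1, 8.8]
wrist_force: [0.1, -0.1, 2.9]
grip_width: 27.1
gripper_force: 30.0
```

drive_tool([
  {"rx": 0,"ry": 0,"rz": 0,"x": 0,"y": 0,"z": 0,"claw": 0.7},
  {"rx": 0,"ry": 0,"rz": 0,"x": 0,"y": 0,"z": 0,"claw": 0.7},
  {"rx": 0,"ry": 0,"rz": 0,"x": 0,"y": 0,"z": 0,"claw": 0.7},
  {"rx": 0,"ry": 0,"rz": 0,"x": 0,"y": 0,"z": 0,"claw": 0.7},
  {"rx": 0,"ry": 0,"rz": 0,"x": 0,"y": 0,"z": 0,"claw": 0.7},
  {"rx": 0,"ry": 0,"rz": 0,"x": 0,"y": 0,"z": 0,"claw": 0.7},
  {"rx": 0,"ry": 0,"rz": 0,"x": 0,"y": 0,"z": -10,"claw": 0.7},
  {"rx": 0,"ry": 0,"rz": 0,"x": 0,"y": 0,"z": -25,"claw": 0.7},
  {"rx": 0,"ry": 0,"rz": 0,"x": 0,"y": 0,"z": -30,"claw": 0.7},
  {"rx": 0,"ry": 0,"rz": 0,"x": 0,"y": 0,"z": -25,"claw": 0.7},
  {"rx": 0,"ry": 0,"rz": 0,"x": 0,"y": 0,"z": 0,"claw": 0.7},
  {"rx": 0,"ry": 0,"rz": 0,"x": -4,"y": -18,"z": 0,"claw": 0.7},
])

```text
time: 42.35
eef_pos: [619.4, -31.6, 198.3]
ee_rot: [179.9, -0.1, 8.6]
wrist_force: [-0.3, -0.9, -1.0]
grip_width: 61.4
gripper_force: 0.0
```

drive_tool([
  {"rx": 0,"ry": 0,"rz": 0,"x": -8,"y": -35,"z": 0,"claw": 0.7},
  {"rx": 0,"ry": 0,"rz": 0,"x": -8,"y": -35,"z": 0,"claw": 0.7},
  {"rx": 0,"ry": 0,"rz": 0,"x": -8,"y": -35,"z": 0,"claw": 0.7},
  {"rx": 0,"ry": 0,"rz": 0,"x": -8,"y": -35,"z": 0,"claw": 0.7},
  {"rx": 0,"ry": 0,"rz": 0,"x": -8,"y": -35,"z": 0,"claw": 0.7},
  {"rx": 0,"ry": 0,"rz": 0,"x": -8,"y": -35,"z": 0,"claw": 0.7},
  {"rx": 0,"ry": 0,"rz": 0,"x": -8,"y": -35,"z": 0,"claw": 0.7},
  {"rx": 0,"ry": 0,"rz": 0,"x": -8,"y": -35,"z": 0,"claw": 0.7},
  {"rx": 0,"ry": 0,"rz": 0,"x": -8,"y": -35,"z": 0,"claw": 0.7},
  {"rx": 0,"ry": 0,"rz": 0,"x": -6,"y": -28,"z": 0,"claw": 0.7},
  {"rx": 0,"ry": 0,"rz": 0,"x": -2,"y": -17,"z": 0,"claw": 0.7},
  {"rx": 0,"ry": 0,"rz": 0,"x": 0,"y": 0,"z": 0,"claw": 0.7},
])

```text
time: 43.55
eef_pos: [481.5, 317.4, 197.2]
ee_rot: [-180.0, 0.1, 9.1]
wrist_force: [0.5, -0.1, -1.2]
grip_width: 60.9
gripper_force: 0.0
```

drive_tool([
  {"rx": 0,"ry": 0,"rz": 0,"x": 0,"y": 0,"z": 0,"claw": 0.6},
  {"rx": 0,"ry": 0,"rz": 0,"x": 0,"y": 0,"z": 0,"claw": 0.6},
])

```text
time: 43.75
eef_pos: [484.8, 313.1, 197.4]
ee_rot: [179.9, 0.0, 8.8]
wrist_force: [0.4, -1.0, -0.2]
grip_width: 54.1
gripper_force: 0.0
```

Run:
```python
from h import *
s=get_state();print(s["eef_pos"],s["ee_rot"],delta(s,[485.2,313.7,88]))
```

```text
[484.77415668 313.0553061  197.37347628] [1.79947917e+02 2.91112464e-02 8.75613992e+00] [  0.6  -0.7 109.4]
```

drive_tool([
  {"rx": 0,"ry": 0,"rz": 0,"x": 0,"y": -0.5,"z": 20,"claw": 0.6},
  {"rx": 0,"ry": 0,"rz": 0,"x": 0,"y": 0,"z": 30,"claw": 0.6},
  {"rx": 0,"ry": 0,"rz": 0,"x": 0,"y": 0,"z": 30,"claw": 0.6},
  {"rx": 0,"ry": 0,"rz": 0,"x": 0,"y": 0,"z": 19,"claw": 0.6},
  {"rx": 0,"ry": 0,"rz": 0,"x": 0,"y": 0,"z": 10,"claw": 0.6},
  {"rx": 0,"ry": 0,"rz": 0,"x": 0,"y": 0,"z": 0,"claw": 0.6},
  {"rx": 0,"ry": 0,"rz": 0,"x": 0,"y": 0,"z": 0,"claw": 0},
  {"rx": 0,"ry": 0,"rz": 0,"x": 0,"y": 0,"z": 0,"claw": 0},
  {"rx": 0,"ry": 0,"rz": 0,"x": 0,"y": 0,"z": 0,"claw": 0},
  {"rx": 0,"ry": 0,"rz": 0,"x": 0,"y": 0,"z": 0,"claw": 0},
  {"rx": 0,"ry": 0,"rz": 0,"x": 0,"y": 0,"z": 0,"claw": 0},
  {"rx": 0,"ry": 0,"rz": 0,"x": 0,"y": 0,"z": 0,"claw": 0},
])

```text
time: 44.95
eef_pos: [484.8, 314.7, 89.2]
ee_rot: [-180.0, -0.0, 8.8]
wrist_force: [-0.7, -1.0, 4.0]
grip_width: 23.5
gripper_force: 30.0
```

drive_tool([
  {"rx": 0,"ry": 0,"rz": 0,"x": 0,"y": 0,"z": 0,"claw": 0},
  {"rx": 0,"ry": 0,"rz": 0,"x": 0,"y": 0,"z": 0,"claw": 0},
  {"rx": 0,"ry": 0,"rz": 0,"x": 0,"y": 0,"z": 0,"claw": 0},
  {"rx": 0,"ry": 0,"rz": 0,"x": 0,"y": 0,"z": 0,"claw": 0},
])

```text
time: 45.35
eef_pos: [484.8, 314.8, 89.2]
ee_rot: [-180.0, -0.0, 8.8]
wrist_force: [-1.2, -1.0, 5.5]
grip_width: 23.7
gripper_force: 30.0
```

Run:
```python
from h import *
s=get_state();print(s["eef_pos"],s["ee_rot"],s["gripper_force"],delta(s,[603.4,77.7,104]))
```

```text
[484.76015799 314.7675198   89.24018444] [-1.79998300e+02 -3.58213235e-02  8.82553120e+00] 30.001121163368225 [ 80.9 252.5 -14.7]
```

drive_tool([
  {"rx": 0,"ry": 0,"rz": 0,"x": 0,"y": 0,"z": -10,"claw": 0},
  {"rx": 0,"ry": 0,"rz": 0,"x": 0,"y": 0,"z": -25,"claw": 0},
  {"rx": 0,"ry": 0,"rz": 0,"x": 0,"y": 0,"z": -30,"claw": 0},
  {"rx": 0,"ry": 0,"rz": 0,"x": 0,"y": 0,"z": -30,"claw": 0},
  {"rx": 0,"ry": 0,"rz": 0,"x": 0,"y": 0,"z": -15,"claw": 0},
  {"rx": 0,"ry": 0,"rz": 0,"x": 3,"y": 10,"z": 0,"claw": 0},
  {"rx": 0,"ry": 0,"rz": 0,"x": 8,"y": 25,"z": 0,"claw": 0},
  {"rx": 0,"ry": 0,"rz": 0,"x": 10,"y": 30,"z": 0,"claw": 0},
  {"rx": 0,"ry": 0,"rz": 0,"x": 10,"y": 30,"z": 0,"claw": 0},
  {"rx": 0,"ry": 0,"rz": 0,"x": 10,"y": 30,"z": 0,"claw": 0},
  {"rx": 0,"ry": 0,"rz": 0,"x": 10,"y": 30,"z": 0,"claw": 0},
  {"rx": 0,"ry": 0,"rz": 0,"x": 10,"y": 30,"z": 0,"claw": 0},
])

```text
time: 46.55
eef_pos: [573.1, 138.5, 196.8]
ee_rot: [180.0, 0.1, 8.8]
wrist_force: [0.4, 0.6, -1.3]
grip_width: 24.0
gripper_force: 30.0
```

drive_tool([
  {"rx": 0,"ry": 0,"rz": 0,"x": 10,"y": 30,"z": 0,"claw": 0},
  {"rx": 0,"ry": 0,"rz": 0,"x": 7,"y": 23,"z": 0,"claw": 0},
  {"rx": 0,"ry": 0,"rz": 0,"x": 3,"y": 14.5,"z": 0,"claw": 0},
  {"rx": 0,"ry": 0,"rz": 0,"x": 0,"y": 0,"z": 0,"claw": 0},
  {"rx": 0,"ry": 0,"rz": 0,"x": 0,"y": 0,"z": 0,"claw": 0},
  {"rx": 0,"ry": 0,"rz": 0,"x": 0,"y": 0,"z": 20,"claw": 0},
  {"rx": 0,"ry": 0,"rz": 0,"x": 0,"y": 0,"z": 30,"claw": 0},
  {"rx": 0,"ry": 0,"rz": 0,"x": 0,"y": 0,"z": 20,"claw": 0},
  {"rx": 0,"ry": 0,"rz": 0,"x": 0,"y": 0,"z": 12,"claw": 0},
  {"rx": 0,"ry": 0,"rz": 0,"x": 0,"y": 0,"z": 5,"claw": 0},
  {"rx": 0,"ry": 0,"rz": 0,"x": 0,"y": 0,"z": 0,"claw": 0},
  {"rx": 0,"ry": 0,"rz": 0,"x": 0,"y": 0,"z": 0,"claw": 0},
])

```text
time: 47.75
eef_pos: [603.8, 78.1, 112.9]
ee_rot: [-180.0, -0.1, 8.9]
wrist_force: [1.1, 0.1, -1.2]
grip_width: 23.4
gripper_force: 30.0
```

Run:
```python
from h import *
s=get_state();print(s["eef_pos"],s["ee_rot"],s["gripper_force"],delta(s,[603.4,77.7,105.2]))
```

```text
[603.79393115  78.12250191 112.89389489] [-1.79997088e+02 -8.40815050e-02  8.85080254e+00] 29.999722838401794 [-0.5  0.4  7.7]
```

drive_tool([
  {"rx": 0,"ry": 0,"rz": 0,"x": 0,"y": 0,"z": 4,"claw": 0},
  {"rx": 0,"ry": 0,"rz": 0,"x": 0,"y": 0,"z": 2,"claw": 0},
  {"rx": 0,"ry": 0,"rz": 0,"x": 0,"y": 0,"z": 0,"claw": 0},
  {"rx": 0,"ry": 0,"rz": 0,"x": 0,"y": 0,"z": 0,"claw": 0},
])

```text
time: 48.15
eef_pos: [603.4, 77.5, 105.9]
ee_rot: [180.0, -0.0, 8.8]
wrist_force: [0.3, 0.3, -1.7]
grip_width: 23.8
gripper_force: 30.0
```

drive_tool([
  {"rx": 0,"ry": 0,"rz": 0,"x": 0,"y": 0,"z": 1,"claw": 0},
  {"rx": 0,"ry": 0,"rz": 0,"x": 0,"y": 0,"z": 0,"claw": 0},
  {"rx": 0,"ry": 0,"rz": 0,"x": 0,"y": 0,"z": 0,"claw": 0},
])

```text
time: 48.45
eef_pos: [603.6, 77.5, 105.3]
ee_rot: [180.0, -0.0, 8.8]
wrist_force: [-1.4, -0.2, 4.6]
grip_width: 23.8
gripper_force: 30.0
```

drive_tool([
  {"rx": 0,"ry": 0,"rz": 0,"x": 0,"y": 0,"z": 0,"claw": 0.7},
  {"rx": 0,"ry": 0,"rz": 0,"x": 0,"y": 0,"z": 0,"claw": 0.7},
  {"rx": 0,"ry": 0,"rz": 0,"x": 0,"y": 0,"z": 0,"claw": 0.7},
  {"rx": 0,"ry": 0,"rz": 0,"x": 0,"y": 0,"z": 0,"claw": 0.7},
  {"rx": 0,"ry": 0,"rz": 0,"x": 0,"y": 0,"z": 0,"claw": 0.7},
  {"rx": 0,"ry": 0,"rz": 0,"x": 0,"y": 0,"z": 0,"claw": 0.7},
  {"rx": 0,"ry": 0,"rz": 0,"x": 0,"y": 0,"z": -10,"claw": 0.7},
  {"rx": 0,"ry": 0,"rz": 0,"x": 0,"y": 0,"z": -25,"claw": 0.7},
  {"rx": 0,"ry": 0,"rz": 0,"x": 0,"y": 0,"z": -30,"claw": 0.7},
  {"rx": 0,"ry": 0,"rz": 0,"x": 0,"y": 0,"z": -25,"claw": 0.9},
  {"rx": 0,"ry": 0,"rz": 0,"x": 0,"y": 0,"z": 0,"claw": 0.9},
  {"rx": 0,"ry": 0,"rz": 0,"x": -9,"y": -15,"z": 0,"claw": 0.9},
])

```text
time: 49.65
eef_pos: [593.0, 89.2, 195.2]
ee_rot: [180.0, -0.1, 8.6]
wrist_force: [0.4, -1.2, 0.3]
grip_width: 75.1
gripper_force: 0.0
```

drive_tool([
  {"rx": 0,"ry": 0,"rz": 0,"x": -18,"y": -30,"z": 0,"claw": 0.9},
  {"rx": 0,"ry": 0,"rz": 0,"x": -18,"y": -30,"z": 0,"claw": 0.9},
  {"rx": 0,"ry": 0,"rz": 0,"x": -18,"y": -30,"z": 0,"claw": 0.9},
  {"rx": 0,"ry": 0,"rz": 0,"x": -18,"y": -30,"z": 0,"claw": 0.9},
  {"rx": 0,"ry": 0,"rz": 0,"x": -18,"y": -30,"z": 0,"claw": 0.9},
  {"rx": 0,"ry": 0,"rz": 0,"x": -18,"y": -30,"z": 0,"claw": 0.9},
  {"rx": 0,"ry": 0,"rz": 0,"x": -18,"y": -30,"z": 0,"claw": 0.9},
  {"rx": 0,"ry": 0,"rz": 0,"x": -15,"y": -28,"z": 0,"claw": 0.9},
  {"rx": 0,"ry": 0,"rz": 0,"x": -9,"y": -18,"z": 0,"claw": 0.9},
  {"rx": 0,"ry": 0,"rz": 0,"x": 0,"y": 0,"z": 0,"claw": 0.9},
  {"rx": 0,"ry": 0,"rz": 0,"x": 0,"y": 0,"z": 0,"claw": 0.9},
  {"rx": 0,"ry": 0,"rz": 0,"x": 0,"y": 0,"z": 0,"claw": 0.9},
])

```text
time: 50.85
eef_pos: [404.9, 319.9, 194.3]
ee_rot: [179.9, 0.0, 8.7]
wrist_force: [-0.3, -0.7, 0.5]
grip_width: 77.9
gripper_force: 0.0
```

Run:
```python
from h import *
s=get_state();print(s["eef_pos"],s["ee_rot"],delta(s,[403.8,322.1,71]))
```

```text
[404.87598553 319.90630204 194.30021956] [1.79949638e+02 3.52836709e-02 8.74999383e+00] [ -0.7  -2.4 123.3]
```

drive_tool([
  {"rx": 0,"ry": 0,"rz": 0,"x": -0.5,"y": -2,"z": 20,"claw": 0.9},
  {"rx": 0,"ry": 0,"rz": 0,"x": 0,"y": 0,"z": 30,"claw": 0.9},
  {"rx": 0,"ry": 0,"rz": 0,"x": 0,"y": 0,"z": 30,"claw": 0.9},
  {"rx": 0,"ry": 0,"rz": 0,"x": 0,"y": 0,"z": 25,"claw": 0.9},
  {"rx": 0,"ry": 0,"rz": 0,"x": 0,"y": 0,"z": 12,"claw": 0.9},
  {"rx": 0,"ry": 0,"rz": 0,"x": 0,"y": 0,"z": 6,"claw": 0.9},
  {"rx": 0,"ry": 0,"rz": 0,"x": 0,"y": 0,"z": 0,"claw": 0.9},
  {"rx": 0,"ry": 0,"rz": 0,"x": 0,"y": 0,"z": 0,"claw": 0},
  {"rx": 0,"ry": 0,"rz": 0,"x": 0,"y": 0,"z": 0,"claw": 0},
  {"rx": 0,"ry": 0,"rz": 0,"x": 0,"y": 0,"z": 0,"claw": 0},
  {"rx": 0,"ry": 0,"rz": 0,"x": 0,"y": 0,"z": 0,"claw": 0},
  {"rx": 0,"ry": 0,"rz": 0,"x": 0,"y": 0,"z": 0,"claw": 0},
])

```text
time: 52.05
eef_pos: [403.9, 322.9, 72.0]
ee_rot: [-180.0, -0.0, 8.8]
wrist_force: [0.1, 0.3, -0.1]
grip_width: 46.3
gripper_force: 0.4
```

drive_tool([
  {"rx": 0,"ry": 0,"rz": 0,"x": 0,"y": 0,"z": 0,"claw": 0},
  {"rx": 0,"ry": 0,"rz": 0,"x": 0,"y": 0,"z": 0,"claw": 0},
  {"rx": 0,"ry": 0,"rz": 0,"x": 0,"y": 0,"z": 0,"claw": 0},
  {"rx": 0,"ry": 0,"rz": 0,"x": 0,"y": 0,"z": 0,"claw": 0},
])

```text
time: 52.45
eef_pos: [403.9, 323.0, 72.0]
ee_rot: [-180.0, -0.0, 8.8]
wrist_force: [0.1, 0.4, 2.3]
grip_width: 44.0
gripper_force: 30.0
```

Run:
```python
from h import *
s=get_state();print(s["eef_pos"],s["ee_rot"],s["gripper_force"],delta(s,[553.1,3.0,87.5]))
```

```text
[403.90815305 322.99482045  71.96237888] [-1.79991317e+02 -1.63246527e-02  8.82672137e+00] 30.001521706581116 [ 98.3 339.1 -15.6]
```

drive_tool([
  {"rx": 0,"ry": 0,"rz": 0,"x": 0,"y": 0,"z": -10,"claw": 0},
  {"rx": 0,"ry": 0,"rz": 0,"x": 0,"y": 0,"z": -25,"claw": 0},
  {"rx": 0,"ry": 0,"rz": 0,"x": 0,"y": 0,"z": -35,"claw": 0},
  {"rx": 0,"ry": 0,"rz": 0,"x": 0,"y": 0,"z": -35,"claw": 0},
  {"rx": 0,"ry": 0,"rz": 0,"x": 0,"y": 0,"z": -20,"claw": 0},
  {"rx": 0,"ry": 0,"rz": 0,"x": 3,"y": 11,"z": 0,"claw": 0},
  {"rx": 0,"ry": 0,"rz": 0,"x": 7,"y": 24,"z": 0,"claw": 0},
  {"rx": 0,"ry": 0,"rz": 0,"x": 10,"y": 34,"z": 0,"claw": 0},
  {"rx": 0,"ry": 0,"rz": 0,"x": 10,"y": 34,"z": 0,"claw": 0},
  {"rx": 0,"ry": 0,"rz": 0,"x": 10,"y": 34,"z": 0,"claw": 0},
  {"rx": 0,"ry": 0,"rz": 0,"x": 10,"y": 34,"z": 0,"claw": 0},
  {"rx": 0,"ry": 0,"rz": 0,"x": 10,"y": 34,"z": 0,"claw": 0},
])

```text
time: 53.65
eef_pos: [494.4, 126.9, 195.8]
ee_rot: [180.0, 0.1, 8.8]
wrist_force: [0.8, 0.2, -1.6]
grip_width: 44.0
gripper_force: 30.0
```

drive_tool([
  {"rx": 0,"ry": 0,"rz": 0,"x": 10,"y": 34,"z": 0,"claw": 0},
  {"rx": 0,"ry": 0,"rz": 0,"x": 10,"y": 34,"z": 0,"claw": 0},
  {"rx": 0,"ry": 0,"rz": 0,"x": 10,"y": 34,"z": 0,"claw": 0},
  {"rx": 0,"ry": 0,"rz": 0,"x": 6,"y": 20,"z": 0,"claw": 0},
  {"rx": 0,"ry": 0,"rz": 0,"x": 2,"y": 12,"z": 0,"claw": 0},
  {"rx": 0,"ry": 0,"rz": 0,"x": 0,"y": 0,"z": 0,"claw": 0},
  {"rx": 0,"ry": 0,"rz": 0,"x": 0,"y": 0,"z": 0,"claw": 0},
  {"rx": 0,"ry": 0,"rz": 0,"x": 0,"y": 0,"z": 0,"claw": 0},
])

```text
time: 54.45
eef_pos: [552.2, 4.8, 197.0]
ee_rot: [-180.0, -0.0, 9.0]
wrist_force: [0.2, 0.1, -1.8]
grip_width: 44.2
gripper_force: 30.0
```

Run:
```python
from h import *
s=get_state();print(s["eef_pos"],s["ee_rot"],s["gripper_force"],delta(s,[553.0,2.9,88]))
```

```text
[552.20772017   4.8230873  197.00088755] [-1.79987334e+02 -9.30463008e-03  8.97616908e+00] 29.996245801448822 [  0.5   2.  109. ]
```

drive_tool([
  {"rx": 0,"ry": 0,"rz": 0,"x": 0,"y": 0.5,"z": 20,"claw": 0},
  {"rx": 0,"ry": 0,"rz": 0,"x": 0,"y": 0,"z": 30,"claw": 0},
  {"rx": 0,"ry": 0,"rz": 0,"x": 0,"y": 0,"z": 25,"claw": 0},
  {"rx": 0,"ry": 0,"rz": 0,"x": 0,"y": 0,"z": 15,"claw": 0},
  {"rx": 0,"ry": 0,"rz": 0,"x": 0,"y": 0,"z": 8,"claw": 0},
  {"rx": 0,"ry": 0,"rz": 0,"x": 0,"y": 0,"z": 4,"claw": 0},
  {"rx": 0,"ry": 0,"rz": 0,"x": 0,"y": 0,"z": 0,"claw": 0},
  {"rx": 0,"ry": 0,"rz": 0,"x": 0,"y": 0,"z": 0,"claw": 0},
  {"rx": 0,"ry": 0,"rz": 0,"x": 0,"y": 0,"z": 0,"claw": 0},
])

```text
time: 55.35
eef_pos: [553.3, 2.4, 95.7]
ee_rot: [180.0, -0.1, 8.8]
wrist_force: [-0.7, 0.5, -2.4]
grip_width: 44.2
gripper_force: 30.0
```

drive_tool([
  {"rx": 0,"ry": 0,"rz": 0,"x": 0,"y": 0,"z": 2,"claw": 0},
  {"rx": 0,"ry": 0,"rz": 0,"x": 0,"y": 0,"z": 0,"claw": 0},
])

```text
time: 55.55
eef_pos: [552.7, 2.3, 92.8]
ee_rot: [180.0, -0.0, 8.8]
wrist_force: [0.2, 0.8, -1.0]
grip_width: 44.2
gripper_force: 30.0
```

drive_tool([
  {"rx": 0,"ry": 0,"rz": 0,"x": 0,"y": 0,"z": 2,"claw": 0},
  {"rx": 0,"ry": 0,"rz": 0,"x": 0,"y": 0,"z": 1,"claw": 0},
  {"rx": 0,"ry": 0,"rz": 0,"x": 0,"y": 0,"z": 0,"claw": 0},
  {"rx": 0,"ry": 0,"rz": 0,"x": 0,"y": 0,"z": 0,"claw": 0},
])

```text
time: 55.95
eef_pos: [552.7, 2.4, 89.8]
ee_rot: [180.0, -0.0, 8.8]
wrist_force: [0.2, 0.4, -2.2]
grip_width: 43.9
gripper_force: 30.0
```

drive_tool([
  {"rx": 0,"ry": 0,"rz": 0,"x": 0,"y": 0,"z": 1,"claw": 0},
  {"rx": 0,"ry": 0,"rz": 0,"x": 0,"y": 0,"z": 0,"claw": 0},
])

```text
time: 56.15
eef_pos: [552.7, 2.4, 88.8]
ee_rot: [180.0, 0.0, 8.8]
wrist_force: [-0.8, 0.2, -0.9]
grip_width: 43.8
gripper_force: 30.0
```

drive_tool([
  {"rx": 0,"ry": 0,"rz": 0,"x": 0,"y": 0,"z": 1,"claw": 0},
  {"rx": 0,"ry": 0,"rz": 0,"x": 0,"y": 0,"z": 0,"claw": 0},
])

```text
time: 56.35
eef_pos: [553.0, 2.4, 88.0]
ee_rot: [180.0, -0.0, 8.8]
wrist_force: [-0.8, -0.3, -0.1]
grip_width: 44.4
gripper_force: 30.0
```

drive_tool([
  {"rx": 0,"ry": 0,"rz": 0,"x": 0,"y": 0,"z": 0,"claw": 0.85},
  {"rx": 0,"ry": 0,"rz": 0,"x": 0,"y": 0,"z": 0,"claw": 0.85},
  {"rx": 0,"ry": 0,"rz": 0,"x": 0,"y": 0,"z": 0,"claw": 0.85},
  {"rx": 0,"ry": 0,"rz": 0,"x": 0,"y": 0,"z": 0,"claw": 0.85},
  {"rx": 0,"ry": 0,"rz": 0,"x": 0,"y": 0,"z": 0,"claw": 0.85},
  {"rx": 0,"ry": 0,"rz": 0,"x": 0,"y": 0,"z": -10,"claw": 0.85},
  {"rx": 0,"ry": 0,"rz": 0,"x": 0,"y": 0,"z": -25,"claw": 0.85},
  {"rx": 0,"ry": 0,"rz": 0,"x": 0,"y": 0,"z": -35,"claw": 0.85},
  {"rx": 0,"ry": 0,"rz": 0,"x": 0,"y": 0,"z": -40,"claw": 0.85},
  {"rx": 0,"ry": 0,"rz": 0,"x": -10,"y": 0,"z": -30,"claw": 0.85},
  {"rx": 0,"ry": 0,"rz": 0,"x": -20,"y": 0,"z": 0,"claw": 0.85},
  {"rx": 0,"ry": 0,"rz": 0,"x": 0,"y": 0,"z": 0,"claw": 0.85},
])

```text
time: 57.55
eef_pos: [522.4, -2.3, 229.6]
ee_rot: [179.9, -0.1, 8.8]
wrist_force: [0.6, -0.2, -0.9]
grip_width: 74.0
gripper_force: 0.0
```

drive_tool([
  {"rx": 0,"ry": 0,"rz": 0,"x": 0,"y": 0,"z": 0,"claw": 0.85},
  {"rx": 0,"ry": 0,"rz": 0,"x": 0,"y": 0,"z": 0,"claw": 0.85},
])

```text
time: 57.75
eef_pos: [523.3, -2.2, 227.7]
ee_rot: [-180.0, 0.0, 8.8]
wrist_force: [0.2, -1.0, -1.0]
grip_width: 73.8
gripper_force: 0.0
```

Run:
```python
from h import *
s=get_state(); w=snapshot("wrist"); b=snapshot("scene"); T=tool(s); print(s["time"],s["eef_pos"])
cv2.imwrite("pics/fin.png",np.vstack([w[:260],b[80:380]])[:,:,::-1]); np.save("wf.npy",T)
```

```text
57.75 [523.28378113  -2.23204521 227.70694323]
```

View pics/fin.png

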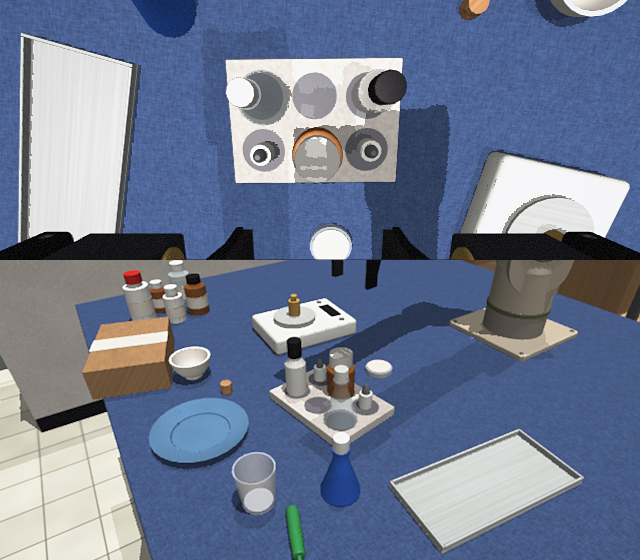

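The picture shows the flask, bottle and jar upright on their marks. The weight is on the pan at (294,305), the droppers look unmoved, and the gripper is clear of everything.

```bash
python3 -c "
from plant import *
print(finish_job())"
```

```text
the job is handed in; nothing more can be done
None
```

The job is handed in, with no verdict returned: the weight stands in the middle of the pan, the jar, bottle and flask are back upright on their marks, and the droppers look undisturbed in the final pictures.

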